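Read in the blue calibration plate

ROBOT

A 7-joint arm with a two-finger parallel gripper is mounted at the origin on a cart in front of the work surface, level with it; the furniture and walls round the work are solid. World frame = base frame: x ahead of the robot, y to its left, z up, the work surface at z = 0. Lengths are in m, angles in rad, forces in N, time in s.
With the tool pointing down it reaches from about 0.4 to 0.85 m from the base axis. Payload 4.5 kg.
Tool frame: the origin (TCP) lies on the centre line of the jaws, within the pads' length; the fingertips stand 8 mm ahead of it and the grasp point (between the pads) lies 11 mm behind it (r.tips_ahead is the distance from the TCP to the fingertips, in m); z points along the fingers, y is the direction in which the jaws open and shut (so a half turn about z gives the same grasp; the last joint's range is limited). The gripper opens to 88 mm and grips with 3 to 60 N. Pads are 18 mm wide; open, the fingers measure 123 mm over their backs; the gripper's body (75 mm by 187 mm) begins 45 mm behind the grasp point.
Start: joints at [1.253, 0.689, -0.195, 1.565, 0.157, 0.902, -0.215], TCP at [0.215, -0.587, 0.247] pointing down, gripper open.
Joint ranges: [-3.01, 3.01], [-0.46, 2.08], [-1.47, 1.51], [0.13, 2.56], [-1, 4.14], [0.04, 2.09], [-2.66, 2.66]. Speed limits (rad/s): [2.57, 2.57, 3.14, 3.14, 3.14, 3.14, 3.14].

INTERFACE

Orientations are given as [roll, pitch, yaw] about the fixed x, y, z axes, in that order (R = Rz(yaw) Ry(pitch) Rx(roll)).
In Python, from plant import r gives the robot as it stands. The module is installed in compiled form; this text tells all that it offers.
- The arm moves only by the tool drive_tool, never from a script. Its argument "commands" is text: rows parted by semicolons, each of 7 numbers parted by spaces: the gripper command: -1 is fully open, 1 is shut, values between are in proportion, then the shift along the tool's x, y, z in m, then the turn, a rotation vector about the tool's x, y, z in rad. A call has 1 to 20 rows; each row shifts and turns the commanded pose from where the row before left it, along the tool's axes as they then stand; what a row does not reach is not made up. A row lasts 1/12 s, in which the tool goes at most 41.7 mm and 7.16 degrees, less where a joint would pass 70% of its speed; a pose out of reach is approached as far as the arm can. A call is refused whole if a number of a shift passes 0.0417 or a number of a turn 0.125, either way. A call with a gripper value outside its range is refused whole. The fingers move at their own pace and stop on an object; "grip_force" is the grip in N (left out, the last holds). Time passes only in rows, so rows that do not move let the fingers close. It gives the time, the measured TCP pose, the force and the opening at its end, in the units of the state.
- r.get_obs(): the state, without advancing time (a new reading comes with each control period).
- r.read_camera(name): name is "scene" or "top" or "wrist"; returns the picture (400x640x3 uint8, red, green, blue); there is no depth.
- r.camera_info(name): a dict with "K" (3x3 intrinsics, pixels), "k1" (the pictures are not rectified: a ray, as slopes to the right and down, at radius r is drawn at 1 + k1 r^2 times it, then the intrinsics apply), "R" (3x3) and "t" (3): a world point X has camera coordinates R X + t. Camera axes: x right, y down, z forward; pixel columns grow to the right and rows downward; lengths in m; the calibration is good to about 2 mm. A picture is of the moment at which its call begins: read the wrist's pose just before it. camera_info takes no time and is no camera call; for the wrist camera it gives the pose at the moment of the call.
- r.finish_job(): hands the job in, once; it reports no verdict.
The state is a dict: "clock": time; "joints": joint angles; "qd": joint speeds; "tau": joint torques, N m; "ee_pos": TCP position; "orientation": TCP orientation; "contact_force": force on the tool from outside, world axes, zero at the start; "wrist_torque": the same for the moment, N m; "opening": finger opening in m.
Only numpy, scipy, OpenCV 4.12 (cv2) and the standard library are available. Lean on these libraries where they do the work, as an engineer would, in place of code of your own. Each camera call takes 0.05 s, during which the arm holds its last target.

TASK

Read in the blue-framed calibration plate: take it out of the rack, find its frosted, labelled end by the small corner notch, and push that end first, label face up towards the lens, all the way home into the plate reader's sloping slot against its spring. The reader works only while the plate is pressed in, so finish with the plate still held in the gripper and pressed home. Leave the other plates standing in the rack and the things around in place.

Things in the scene. Friction and masses are not known exactly. Their poses are not given: they have to be found in the camera images.
- blue_plate: blue-framed calibration plate, 120 x 44 x 8 mm, about 90 g, standing on a long edge. Origin: middle of that lower edge, mid-thickness. +x along its length to the frosted, labelled end (ends at x = +60 and -60 mm); +z up across its width (0 to 44); the barred paper label is only on the -y face, at the frosted end. A 12 x 12 mm notch is cut from the corner x = 60, z = 44
- blue_plate_grip (a point): point in the clear half of the blue plate, mid-thickness, 34 mm from the clear end and 14 mm below the notched long edge (plate x = -26, z = 30 mm): gripped here across the 8 mm thickness, the fingers pointing along the plate's -z, the gripper clears the rack and the reader
- blue_plate_end (a point): middle of the end face of the blue plate's frosted end, below the notch (plate x = 60, z = 16 mm)
- orange_plate: the same plate with an orange frame, same axes; stays in the rack
- grey_plate: the same plate with a dark grey frame, same axes; stays in the rack
- rack: grey plastic rack, does not move; set down any way round. Base 138 x 136 x 8 mm, origin at the centre of its underside. Three slots along its x, at y = -55, 0, 55 mm; the outer 7 mm of each plate end stands between cheeks up to 38 mm above the table, 2 mm wider than the plate. Plates stand in any slot, either way round, notched edge up; lift them straight up
- reader: white plate reader, does not move; base 160 x 110 mm, column, and a lens on a mast behind the slot, 215 mm tall. Origin: centre of its underside; +x points to the mast (away from the robot at yaw 0), +y is the direction in which a plate is pushed in
- slot: the reader's slot, leaning 40 degrees from upright, 92 mm above the table. This frame coincides with the blue plate's frame when that is home: +x inwards, +z up the slope, -y outwards to the lens. Flared mouth from x = -5 to 6 mm, closed on both long sides: push in along +x. 1.5 mm clear on every side. A red key in the far upper corner fits the notch; any other way the plate stops 10 mm short
- spring_stop (a joint): travel in m of the brass spring stop at the slot's end: 0 = out, 0.008 = fully home (hard stop). The plate's end meets it 8 mm before home; it resists with 3 N at first and 6 N at home, and pushes the plate out if that is let go
- loupe: black stand loupe, 40 mm across, 42 mm tall, loose; origin under its centre
- ring_gauge: steel ring gauge, 52 mm across, 15 mm tall, loose; origin under its centre
- mouse: black computer mouse, 100 x 58 x 38 mm, loose; origin under its centre

How it is judged:
By the outcome, as a careful person would: the job done as asked, in the order asked, and still so for the second after the job is handed in, while the arm keeps its last pose, push and grip.
It also fails if it takes over 42 s, if anything falls off the work surface, if the arm or the gripper's body presses on something with over 40 N, if the wrist force passes 120 N, or if a joint passes its speed limit or range.

## Working session

There is one attempt and no reset: what is moved stays moved. The work goes in short steps, Python scripts to look and compute and a tool call to move; the robot and the scene stay as the last step left them, time stands still between calls to the robot, and variables do not carry over. Pictures are saved under pics/ and viewed, and the job is handed in when it is done.

Besides the shell and the picture viewer there is one more tool, called after "Request:" as name(argument=value, ...) on one line, values as JSON. drive_tool: Moves the arm, as the interface text tells. Its arguments: {"type":"object","properties":{"commands":{"type":"string"},"grip_force":{"type":"number"}},"required":["commands"]}

```bash
mkdir -p pics; ls; python3 - <<'E'
from plant import r
import cv2
o=r.get_obs()
for k,v in o.items(): print(k,v)
for n in ["scene","top","wrist"]:
    i=r.camera_info(n); print(n,i)
    cv2.imwrite(f"pics/{n}0.png",r.read_camera(n)[:,:,::-1])
print(r.tips_ahead)
E
```

```text
pics
clock 0.0
joints [ 1.252809    0.68996126 -0.19449515  1.56631024  0.15731332  0.90252014
 -0.21505515]
qd [-0.00201826  0.00021426  0.0015595   0.0002959   0.00050937 -0.00010419
  0.0008338 ]
tau [ 2.17640263e-04 -5.27562940e+01 -1.26701877e+00 -1.53427738e+01
 -5.26539353e-02  6.38336671e-03  1.52512685e-04]
ee_pos [ 0.21509236 -0.58617734  0.24593274]
orientation [-3.13979212e+00  1.57400559e-04  3.51906289e-01]
contact_force [0.43957576 0.42143058 0.43669534]
wrist_torque [ 0.02871103 -0.00369763 -0.02211105]
opening 0.08801325899816852
scene {'K': array([[371.40112739,   0.        , 318.92871283],
       [  0.        , 371.40112739, 203.04850275],
       [  0.        ,   0.        ,   1.        ]]), 'k1': -0.01628511138830012, 'R': array([[-0.95286311, -0.30312196, -0.01299903],
       [-0.15674652,  0.52851152, -0.83432973],
       [ 0.2597738 , -0.79296447, -0.55111244]]), 't': array([0.49495424, 0.13082304, 0.84464619])}
top {'K': array([[401.58901562,   0.        , 313.75912753],
       [  0.        , 401.58901562, 199.48266467],
       [  0.        ,   0.        ,   1.        ]]), 'k1': -0.0860714406877959, 'R': array([[ 0.02367727, -0.99961134,  0.01471582],
       [-0.99666351, -0.02475243, -0.07777635],
       [ 0.07811037, -0.01282519, -0.99686222]]), 't': array([0.00929526, 0.51175929, 0.91289008])}
wrist {'K': array([[357.31493116,   0.        , 316.92459797],
       [  0.        , 357.31493116, 201.86234312],
       [  0.        ,   0.        ,   1.        ]]), 'k1': -0.05659966255434719, 'R': array([[ 0.34570773, -0.93834147, -0.00120473],
       [-0.89622751, -0.33057171,  0.29580161],
       [-0.27796117, -0.10118119, -0.95524864]]), 't': array([-0.62316007, -0.04188378,  0.39045723])}
0.008
```

View pics/scene0.png

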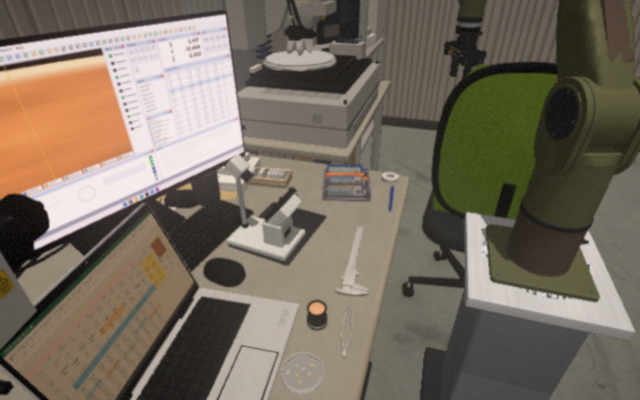

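View pics/top0.png

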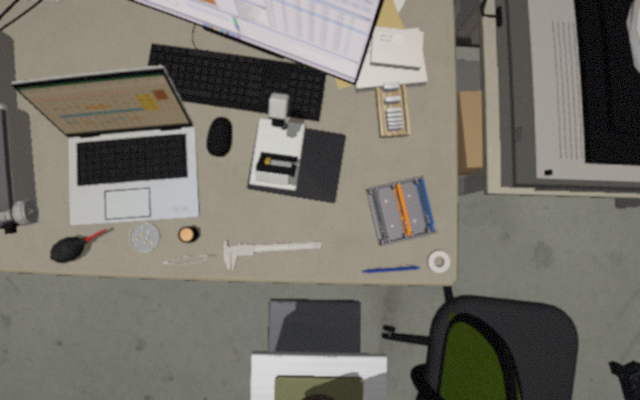

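View pics/wrist0.png

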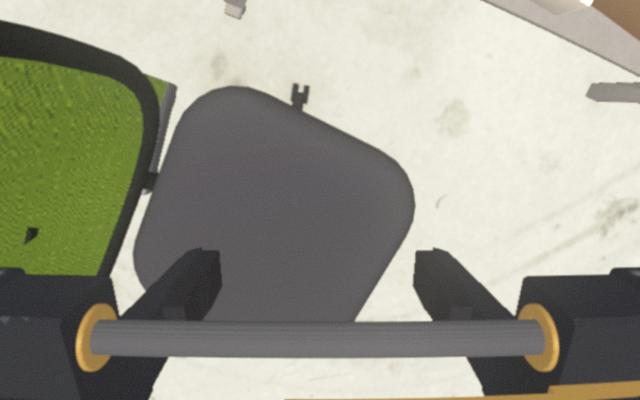

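The scene shows the rack, at about (345,182) in scene and (403,210) in top. The blue plate is in the slot on the right in the top view, at (426,205). The reader is near (283,155) in top. I'll zoom in next.

```bash
cat > h.py <<'E'
import numpy as np, cv2
from plant import r
from scipy.spatial.transform import Rotation as Ro
def und(uv,i):
    uv=np.atleast_2d(np.asarray(uv,float)); K=i["K"]
    d=(uv-[K[0,2],K[1,2]])/K[0,0]; s=d.copy()
    for _ in range(20): s=d/(1+i["k1"]*(s**2).sum(1,keepdims=True))
    return s
def proj(X,i):
    X=np.atleast_2d(X); c=X@i["R"].T+i["t"]; s=c[:,:2]/c[:,2:]
    return s*(1+i["k1"]*(s**2).sum(1,keepdims=True))*i["K"][0,0]+[i["K"][0,2],i["K"][1,2]]
def onz(uv,z,i):
    s=und(uv,i); d=np.c_[s,np.ones(len(s))]@i["R"]; C=-i["R"].T@i["t"]
    return C+d*((z-C[2])/d[:,2])[:,None]
def crop(img,x0,y0,w,h,f,name):
    c=cv2.resize(img[y0:y0+h,x0:x0+w],None,fx=f,fy=f,interpolation=cv2.INTER_CUBIC)
    cv2.imwrite(name,c)
E
python3 - <<'E'
from h import *
a=cv2.imread("pics/top0.png"); crop(a,350,160,110,90,7,"pics/tr.png"); crop(a,235,85,120,120,5,"pics/td.png")
a=cv2.imread("pics/scene0.png"); crop(a,310,150,75,60,8,"pics/sr.png"); crop(a,215,145,110,125,5,"pics/sd.png")
E
```

```text
(no output)
```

View pics/tr.png

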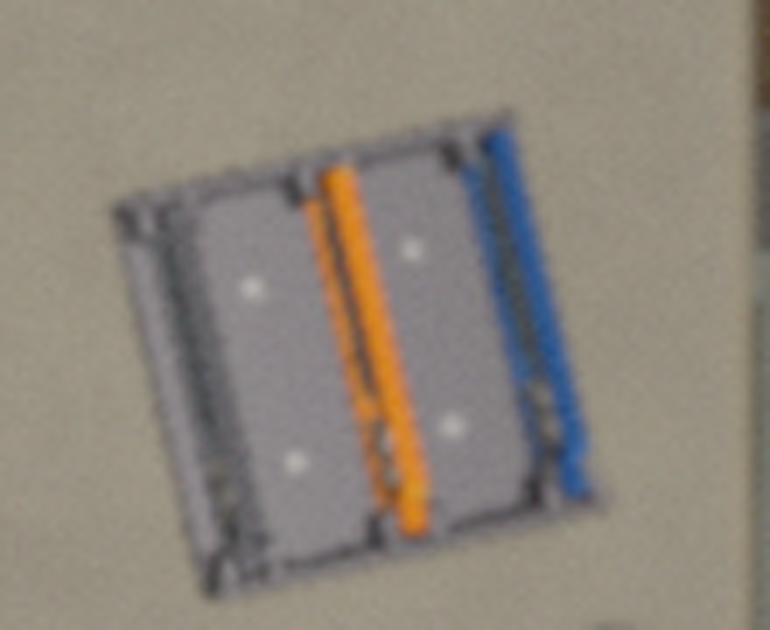

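View pics/td.png

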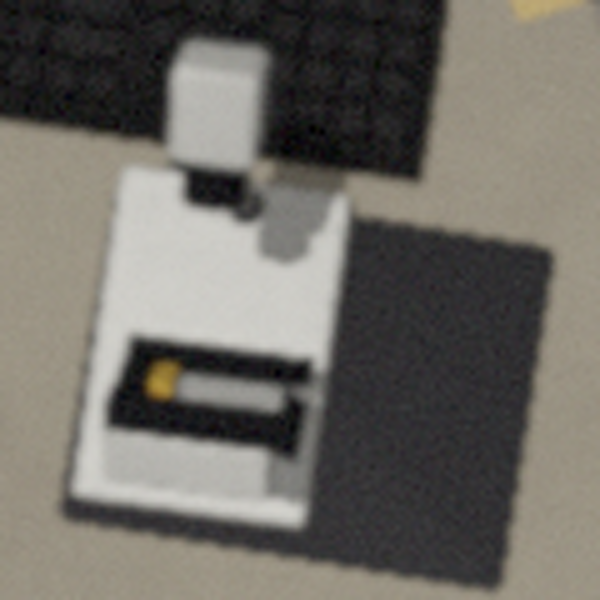

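View pics/sr.png

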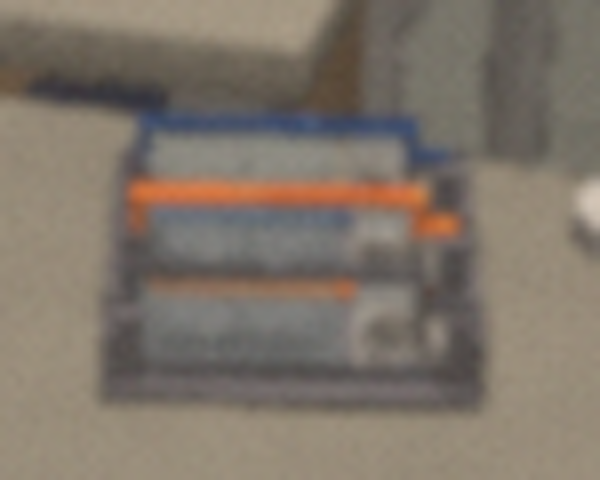

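View pics/sd.png

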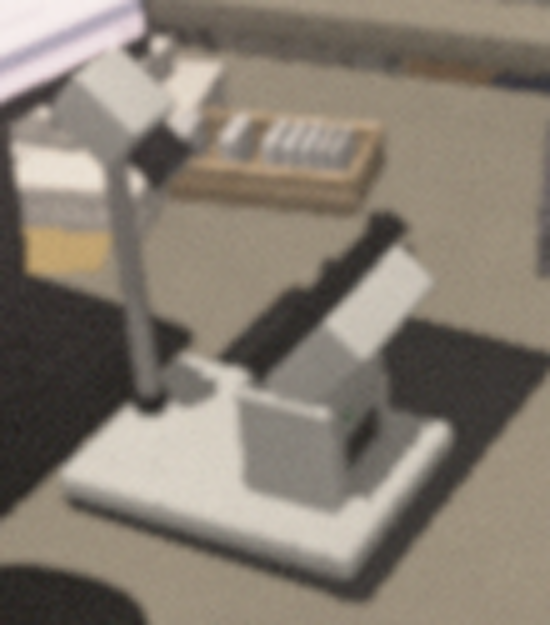

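The blue plate's notch and white label are at the end nearest the robot, at scene crop (430,155) and top crop (545,415). The label faces +Y. The reader's brass stop is on the left and its mouth on the right, so the push goes toward about +Y. Next I'll compute rough poses.

```bash
python3 - <<'E'
from h import *
T=r.camera_info("top"); S=r.camera_info("scene"); W=r.camera_info("wrist")
tr=lambda x,y:(350+(x+.5)/7-.5,160+(y+.5)/7-.5)
td=lambda x,y:(235+(x+.5)/5-.5,85+(y+.5)/5-.5)
np.set_printoptions(precision=4,suppress=True)
print("rack corners z=.008",onz([tr(115,200),tr(515,110),tr(605,500),tr(210,595)],.008,T))
print("blue top far end, near end",onz([tr(502,131),tr(572,462)],.052,T), onz([tr(580,497)],.04,T))
print("orange",onz([tr(340,168),tr(412,535)],.05,T))
print("reader base TL TR BR BL z=.015",onz([td(120,165),td(350,195),td(305,525),td(72,497)],.015,T))
print("slot brass, mouth",onz([td(163,378),td(290,398),td(315,385)],.11,T))
for n,i in (("T",T),("S",S),("W",W)): print(n,-i["R"].T@i["t"])
o=r.get_obs(); R=Ro.from_euler("xyz",o["orientation"]).as_matrix()
print("cam in tool",R.T@(-W["R"].T@W["t"]-o["ee_pos"])); print(R.T@W["R"].T)
E
```

```text
rack corners z=.008 [[ 0.5423 -0.1014  0.008 ]
 [ 0.5768 -0.2384  0.008 ]
 [ 0.4446 -0.2697  0.008 ]
 [ 0.4101 -0.1353  0.008 ]]
blue top far end, near end [[ 0.5633 -0.2214  0.052 ]
 [ 0.4564 -0.2447  0.052 ]] [[ 0.4452 -0.2511  0.04  ]]
orange [[ 0.55   -0.1686  0.05  ]
 [ 0.4319 -0.193   0.05  ]]
reader base TL TR BR BL z=.015 [[0.704  0.1575 0.015 ]
 [0.6921 0.0477 0.015 ]
 [0.5339 0.0646 0.015 ]
 [0.5444 0.1741 0.015 ]]
slot brass, mouth [[0.5852 0.1233 0.11  ]
 [0.5779 0.0693 0.11  ]
 [0.5838 0.0589 0.11  ]]
T [0.4385 0.0337 0.9497]
S [0.2727 0.7507 0.5811]
W [ 0.2865 -0.5591  0.3847]
cam in tool [ 0.0762 -0.0011 -0.1386]
[[ 0.0011 -0.9553 -0.2957]
 [ 1.      0.0009  0.0008]
 [-0.0005 -0.2957  0.9553]]
```

```bash
python3 - <<'E'
from h import *
np.set_printoptions(precision=3,suppress=True)
T=r.camera_info("top"); S=r.camera_info("scene")
for uv in [(505,68),(440,110),(440,200)]:
  for z in (-.2,-.1,0,.1,.2,.3):
    X=onz([uv],z,S); print(uv,X,proj(X,T))
a=cv2.imread("pics/top0.png"); crop(a,380,0,260,400,2,"pics/tc.png")
E
```

```text
(505, 68) [[-0.233 -2.775 -0.2  ]] [[742.285 327.33 ]]
(505, 68) [[-0.168 -2.324 -0.1  ]] [[781.393 349.105]]
(505, 68) [[-0.103 -1.872  0.   ]] [[804.606 372.203]]
(505, 68) [[-0.039 -1.421  0.1  ]] [[800.212 395.923]]
(505, 68) [[ 0.026 -0.97   0.2  ]] [[749.166 418.567]]
(505, 68) [[ 0.091 -0.518  0.3  ]] [[621.497 436.244]]
(440, 110) [[ 0.245 -1.564 -0.2  ]] [[771.094 292.919]]
(440, 110) [[ 0.248 -1.268 -0.1  ]] [[737.969 299.907]]
(440, 110) [[ 0.252 -0.972  0.   ]] [[690.396 308.156]]
(440, 110) [[ 0.256 -0.675  0.1  ]] [[621.771 317.905]]
(440, 110) [[ 0.259 -0.379  0.2  ]] [[522.207 329.309]]
(440, 110) [[ 0.263 -0.082  0.3  ]] [[377.588 342.062]]
(440, 200) [[ 0.201 -0.526 -0.2  ]] [[498.548 316.438]]
(440, 200) [[ 0.211 -0.362 -0.1  ]] [[456.589 320.886]]
(440, 200) [[ 0.22  -0.199  0.   ]] [[404.385 326.006]]
(440, 200) [[ 0.229 -0.035  0.1  ]] [[338.449 331.868]]
(440, 200) [[0.238 0.128 0.2  ]] [[254.027 338.422]]
(440, 200) [[0.247 0.291 0.3  ]] [[145.269 345.222]]
```

View pics/tc.png

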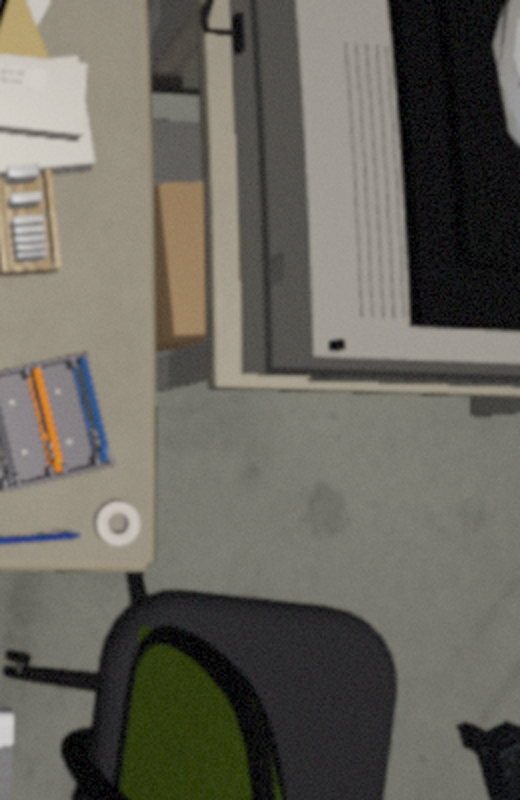

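Request:
drive_tool(commands="0.1 0.028 -0.005 -0.005 0 0 0;0.1 0.028 -0.005 -0.005 0 0 0;0.1 0.028 -0.005 -0.005 0 0 0;0.1 0.028 -0.005 -0.005 0 0 0;0.1 0.028 -0.005 -0.005 0 0 0;0.1 0.028 -0.005 -0.005 0 0 0;0.1 0.025 -0.019 0.003 0 0 0;0.1 0.025 -0.019 0.003 0 0 0;0.1 0.025 -0.019 0.003 0 0 0;0.1 0.025 -0.019 0.003 0 0 0;0.1 0.025 -0.019 0.003 0 0 0;0.1 0.025 -0.019 0.003 0 0 0;0.1 0.025 -0.019 0.003 0 0 0;0.1 0.025 -0.019 0.003 0 0 0;0.1 0.025 -0.019 0.003 0 0 0;0.1 0.025 -0.019 0.003 0 0 0")

```text
clock: 1.48
ee_pos: [0.5324, -0.2347, 0.2464]
orientation: [-3.141, 0.0, 0.352]
contact_force: [0.8, -0.2, -0.5]
opening: 0.0398
```

Request:
drive_tool(commands="0.1 0 0 0 0 0 -0.12;0.1 0 0 0 0 0 -0.12;0.1 0 0 0 0 0 -0.12;0.1 0 0 0 0 0 -0.12;0.1 0 0 0 0 0 -0.12")

```text
clock: 1.9
ee_pos: [0.5318, -0.236, 0.2464]
orientation: [-3.141, 0.0, 0.958]
contact_force: [0.0, -0.2, -0.2]
opening: 0.0397
```

```bash
python3 - <<'E'
from h import *
o=r.get_obs(); print(o["joints"],o["orientation"])
E
```

```text
[ 0.53348683  0.64286737 -0.33310264  1.69518214  0.26452994  0.8487065
 -0.526728  ] [-3.14104134e+00  3.99453250e-04  9.58030967e-01]
```

Request:
drive_tool(commands="0.1 0 0 0 0 0 -0.12;0.1 0 0 0 0 0 -0.12;0.1 0 0 0 0 0 -0.12;0.1 0 0 0 0 0 -0.12;0.1 0 0 0 0 0 -0.12;0.1 0 0 0 0 0 -0.12;0.1 0 0 0 0 0 -0.12;0.1 0 0 0 0 0 -0.12;0.1 0 0 0 0 0 -0.12;0.1 0 0 0 0 0 -0.12;0.1 0 0 0 0 0 -0.12;0.1 0 0 0 0 0 -0.12")

```text
clock: 2.9
ee_pos: [0.5317, -0.2363, 0.2464]
orientation: [-3.141, -0.0, 2.397]
contact_force: [0.3, 0.8, 1.3]
opening: 0.0395
```

```bash
python3 - <<'E'
from h import *
o=r.get_obs(); print(o["joints"],o["orientation"])
E
```

```text
[ 0.75459343  0.71654642 -0.74006793  1.68323011  0.56735163  0.96911305
  0.63176912] [-3.14114393e+00 -4.07316054e-04  2.39749260e+00]
```

Request:
drive_tool(commands="0.1 0 0 0.006 0 0 -0.1236;0.1 0 0 0.006 0 0 -0.1236;0.1 0 0 0.006 0 0 -0.1236;0.1 0 0 0.006 0 0 -0.1236;0.1 0 0 0.006 0 0 -0.1236;0.1 0 0 0.006 0 0 -0.1236;0.1 0 0 0.006 0 0 -0.1236;0.1 0 0 0.006 0 0 -0.1236;0.1 0 0 0 0 0 0")

```text
clock: 3.65
ee_pos: [0.5309, -0.2365, 0.197]
orientation: [3.14, -0.002, -2.9]
contact_force: [-0.5, 0.3, -1.6]
opening: 0.0397
```

```bash
python3 - <<'E'
from h import *
import pickle
o=r.get_obs(); print(o["joints"],o["ee_pos"],o["orientation"])
i=r.camera_info("wrist"); a=r.read_camera("wrist")[:,:,::-1]; cv2.imwrite("pics/w1.png",a); pickle.dump((i,o),open("w1.pkl","wb"))
E
```

```text
[ 0.84864631  0.85538382 -0.95013423  1.72763576  0.81208271  1.0071457
  1.4032006 ] [ 0.53091182 -0.23650375  0.1970439 ] [ 3.13993477e+00 -2.41366490e-03 -2.90002199e+00]
```

View pics/w1.png

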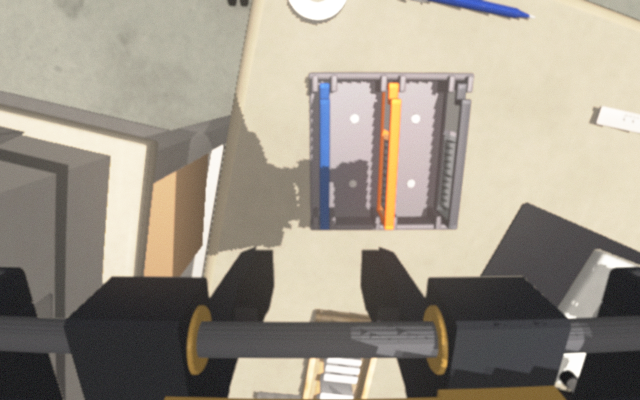

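```bash
python3 - <<'E'
from h import *
a=cv2.imread("pics/w1.png"); crop(a,300,65,60,85,7,"pics/w1a.png"); crop(a,300,160,60,85,7,"pics/w1b.png"); cv2.imwrite("pics/w1ab.png",np.hstack([cv2.imread("pics/w1a.png"),cv2.imread("pics/w1b.png")][:2])[:595])
E
```

```text
(no output)
```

View pics/w1ab.png

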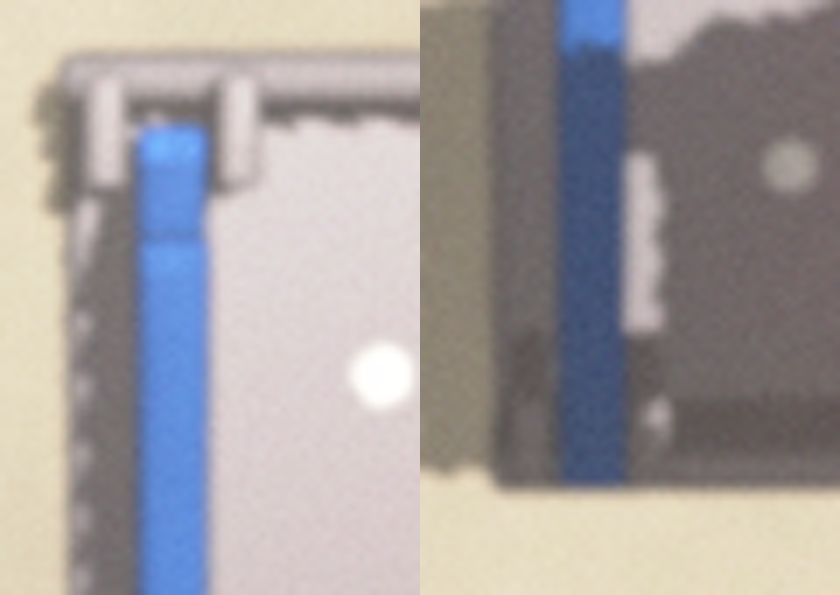

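```bash
python3 - <<'E'
from h import *
import pickle
np.set_printoptions(precision=4,suppress=True)
i,o=pickle.load(open("w1.pkl","rb"))
n=(324.6-.4,65+243/7-.5); f=(324.8-.4,160+485/7-.5)
for z in (.044,.048,.052,.056):
    X=onz([n,f],z,i); d=X[0]-X[1]; print(z,X[:, :2].ravel(),np.linalg.norm(d),np.arctan2(d[1],d[0])+2*np.pi)
    # width
    w=onz([(319.3,130),(329.2,130)],z,i); print(np.linalg.norm(w[0]-w[1]))
    px=d/np.linalg.norm(d); g=X[1]+px*34; g=X[1]+px*.034
    R=Ro.from_euler("xyz",o["orientation"]).as_matrix()
    t=g.copy(); t[2]=z-.014-.011
    print("grip",g,"tool shift",R.T@(t-o["ee_pos"]))
# rack cheeks tops at z .038 & base corners
print(onz([(308.5,229.5),(458.5,229.5)],.008,i))
E
```

```text
0.044 [ 0.4596 -0.2469  0.5656 -0.2198] 0.10940594658631302 3.3916959374050073
0.007986702365339398
grip [ 0.5327 -0.2282  0.044 ] tool shift [-0.0041  0.0073  0.178 ]
0.048 [ 0.4596 -0.247   0.5641 -0.2203] 0.10790649284267992 3.3916959374050073
0.007877241306460446
grip [ 0.5312 -0.2287  0.048 ] tool shift [-0.0026  0.0073  0.1741]
0.052 [ 0.4595 -0.2471  0.5626 -0.2207] 0.10640703909904667 3.3916959374050073
0.007767780247581494
grip [ 0.5297 -0.2291  0.052 ] tool shift [-0.001   0.0072  0.1701]
0.056 [ 0.4595 -0.2472  0.5611 -0.2212] 0.10490758535541347 3.3916959374050073
0.0076583191887025425
grip [ 0.5282 -0.2296  0.056 ] tool shift [0.0006 0.0071 0.1661]
[[ 0.5837 -0.2306  0.008 ]
 [ 0.5482 -0.0858  0.008 ]]
```

Request:
drive_tool(commands="0.1 -0.0005 0.0015 0.02 0 0 -0.0017;0.1 -0.0005 0.0015 0.02 0 0 -0.0017;0.1 -0.0005 0.0015 0.02 0 0 -0.0017;0.1 -0.0005 0.0015 0.02 0 0 -0.0017;0.1 -0.0005 0.0013 0.01 0 0 -0.0017;0.1 0 0 0 0 0 0")

```text
clock: 4.2
ee_pos: [0.5315, -0.2282, 0.1071]
orientation: [3.14, -0.003, -2.896]
contact_force: [-0.7, -0.3, 0.5]
opening: 0.0392
```

```bash
python3 - <<'E'
from h import *
import pickle
o=r.get_obs(); print(o["joints"],o["ee_pos"],o["orientation"])
i=r.camera_info("wrist"); a=r.read_camera("wrist")[:,:,::-1]; cv2.imwrite("pics/w2.png",a); pickle.dump((i,o),open("w2.pkl","wb"))
E
```

```text
[ 0.78825736  0.96566692 -0.85345743  1.79651633  0.95762709  0.86021731
  1.27687281] [ 0.53151575 -0.22818097  0.10708479] [ 3.14027889e+00 -3.13147345e-03 -2.89571955e+00]
```

View pics/w2.png

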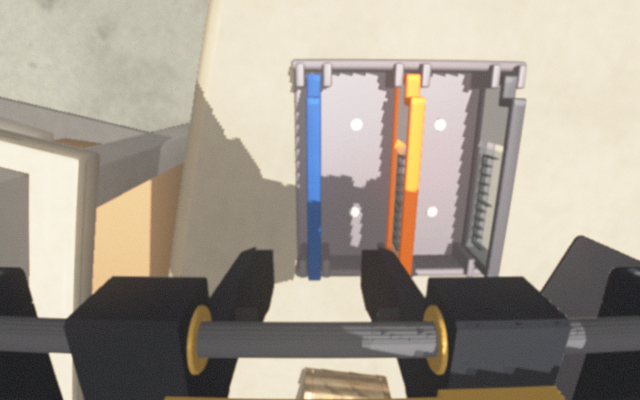

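```bash
python3 - <<'E'
from h import *
a=cv2.imread("pics/w2.png"); A=a[60:135,285:345];B=a[215:290,285:345]
cv2.imwrite("pics/w2ab.png",np.hstack([cv2.resize(x,None,fx=6.5,fy=6.5,interpolation=cv2.INTER_CUBIC) for x in (A,B)]))
E
```

```text
(no output)
```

View pics/w2ab.png

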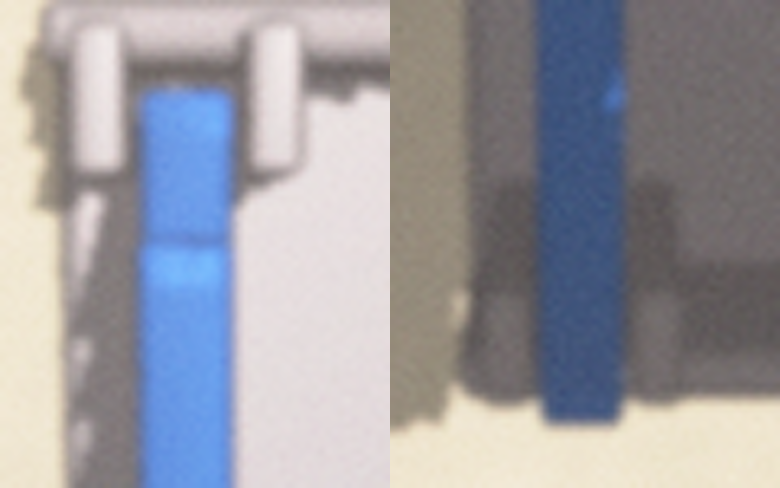

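```bash
python3 - <<'E'
from h import *
import pickle
np.set_printoptions(precision=4,suppress=True)
i,o=pickle.load(open("w2.pkl","rb"))
n=(313.65-.4,97.3); f=(314.4-.4,279.5)
for z in (.044,.048,.05,.052,.056):
    X=onz([n,f],z,i); d=X[0]-X[1]; L=np.linalg.norm(d)
    w=onz([(307.2-.4,200),(321-.4,200)],z,i)
    px=d/L; g=X[1]+px*.034
    R=Ro.from_euler("xyz",o["orientation"]).as_matrix()
    t=g.copy(); t[2]=z-.014-.011
    print(z,L,np.linalg.norm(w[0]-w[1]),np.arctan2(d[1],d[0])+2*np.pi,"grip",g,"tool shift",R.T@(t-o["ee_pos"]))
E
```

```text
0.044 0.11126584955447408 0.008148468123731033 3.3898937523215062 grip [ 0.5345 -0.2282  0.044 ] tool shift [-0.0031 -0.0008  0.0881]
0.048 0.10906198748881649 0.00798706999606639 3.3898937523215062 grip [ 0.5323 -0.2287  0.048 ] tool shift [-0.0009 -0.0008  0.0841]
0.05 0.10796005645598777 0.007906370932234015 3.389893752321506 grip [ 0.5312 -0.2289  0.05  ] tool shift [ 0.0003 -0.0008  0.0821]
0.052 0.1068581254231589 0.007825671868401721 3.389893752321506 grip [ 0.5301 -0.2292  0.052 ] tool shift [ 0.0014 -0.0007  0.0801]
0.056 0.10465426335750132 0.007664273740737053 3.3898937523215062 grip [ 0.5279 -0.2297  0.056 ] tool shift [ 0.0037 -0.0007  0.0761]
```

Request:
drive_tool(commands="0.1 0 -0.0004 0.02 0 0 -0.0012;0.1 0 -0.0004 0.02 0 0 -0.0013;0.1 0 0 0.02 0 0 0;0.1 0 0 0.015 0 0 0;0.1 0 0 0.007 0 0 0;0.1 0 0 0 0 0 0;0.5 0 0 0 0 0 0;0.9 0 0 0 0 0 0;0.9 0 0 0 0 0 0;0.9 0 0 0 0 0 0", grip_force=40)

```text
clock: 5.08
ee_pos: [0.5335, -0.2294, 0.0277]
orientation: [-3.141, 0.001, -2.892]
contact_force: [0.6, -0.2, -0.0]
opening: 0.0151
```

```bash
python3 - <<'E'
from h import *
import pickle
o=r.get_obs(); print(o["joints"],o["ee_pos"],o["orientation"],o["opening"],o["contact_force"],o["wrist_torque"])
i=r.camera_info("wrist"); a=r.read_camera("wrist")[:,:,::-1]; cv2.imwrite("pics/w3.png",a); pickle.dump((i,o),open("w3.pkl","wb"))
E
```

```text
[ 0.74480909  1.07574018 -0.76179337  1.81292953  1.10283595  0.74850158
  1.17418211] [ 0.53349571 -0.22943809  0.02774822] [-3.14064664e+00  1.42346235e-03 -2.89187057e+00] 0.01505507116020777 [ 0.55317737 -0.17518292 -0.04025722] [ 0.14350608 -0.15202071  0.02874283]
```

View pics/w3.png

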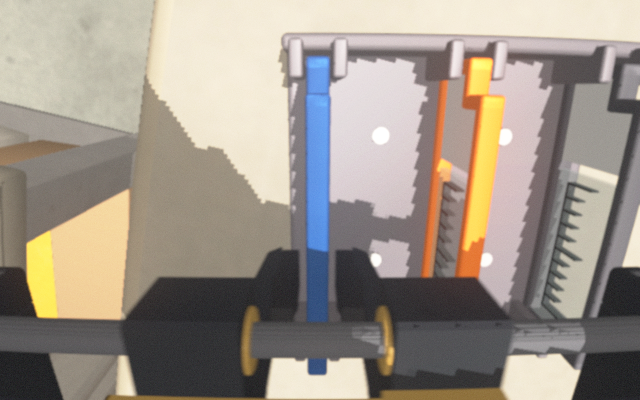

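Request:
drive_tool(commands="0.6 0.002 0 0.002 0 0 0;0.6 0 0 0 0 0 0;1 0 0 0 0 0 0;1 0 0 0 0 0 0;1 0 0 0 0 0 0;1 0 0 0 0 0 0;1 0 0 0 0 0 0", grip_force=40)

```text
clock: 5.72
ee_pos: [0.5308, -0.2298, 0.0247]
orientation: [-3.142, -0.0, -2.892]
contact_force: [0.4, -0.5, 0.2]
opening: 0.0078
```

```bash
python3 - <<'E'
from h import *
import pickle
o=r.get_obs(); print(o["joints"],o["ee_pos"],o["orientation"],o["opening"],o["contact_force"],o["wrist_torque"])
i=r.camera_info("wrist"); a=r.read_camera("wrist")[:,:,::-1]; cv2.imwrite("pics/w4.png",a); pickle.dump((i,o),open("w4.pkl","wb"))
E
```

```text
[ 0.74544316  1.07886432 -0.75738751  1.81831914  1.10944879  0.74292595
  1.16904011] [ 0.53081364 -0.22982522  0.02465614] [-3.14150797e+00 -2.53584184e-04 -2.89160539e+00] 0.0078101487385640895 [ 0.40293823 -0.47976944  0.18590329] [ 0.00762786 -0.06991421 -0.04953733]
```

View pics/w4.png

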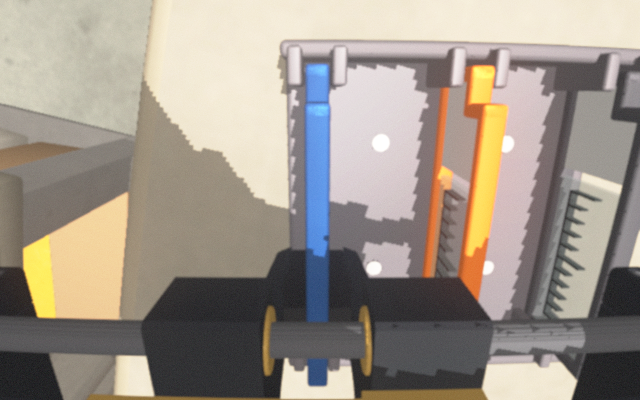

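Gripped: the opening reads 7.8 mm and the plate sits between the pads, with the notch corner at (317,105). Next I'll lift straight up.

Request:
drive_tool(commands="1 0 0 -0.006 0 0 0;1 0 0 -0.015 0 0 0;1 0 0 -0.025 0 0 0;1 0 0 -0.03 0 0 0;1 0 0 -0.03 0 0 0;1 0 0 -0.03 0 0 0;1 0 0 -0.03 0 0 0;1 0 0 0 0 0 0")

```text
clock: 6.43
ee_pos: [0.5343, -0.2291, 0.1968]
orientation: [-3.138, 0.009, -2.891]
contact_force: [0.4, -0.0, -1.2]
opening: 0.0078
```

```bash
python3 - <<'E'
from h import *
import pickle
o=r.get_obs(); print(o["joints"],o["ee_pos"],o["orientation"],o["opening"],o["contact_force"],o["wrist_torque"])
i=r.camera_info("wrist"); a=r.read_camera("wrist")[:,:,::-1]; cv2.imwrite("pics/w5.png",a); pickle.dump((i,o),open("w5.pkl","wb"))
E
```

```text
[ 0.83699242  0.8502269  -0.94731666  1.73965795  0.8200987   0.98799404
  1.39054628] [ 0.53429606 -0.22912982  0.1968295 ] [-3.13763453  0.00919158 -2.89113896] 0.007750181121928619 [ 0.35565784 -0.00135609 -1.24447229] [ 0.09265465 -0.2688173  -0.04551656]
```

View pics/w5.png

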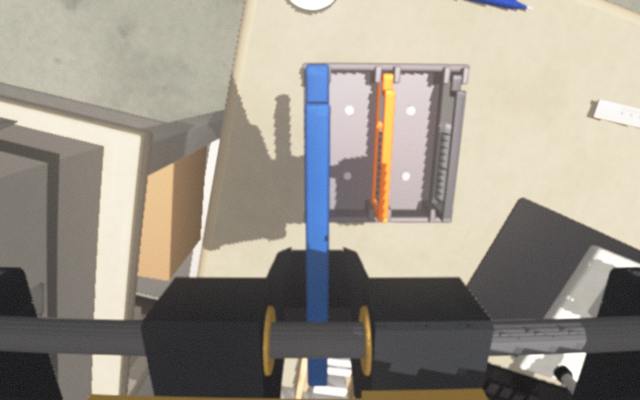

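Request:
drive_tool(commands="1 0 0 0 0 0 0.12;1 0 0 0 0 0 0.12;1 0 0 0 0 0 0.12;1 0 0 0 0 0 0.12;1 0 0 0 0 0 0.12;1 0 0 0 0 0 0.12;1 0 0 0 0 0 0.12;1 0 0 0 0 0 0.12;1 0 0 0 0 0 0.12;1 0 0 0 0 0 0.12;1 0 0 0 0 0 0.12;1 0 0 0 0 0 0.12;1 0 0 0 0 0 0.12;1 0 0 0 0 0 0.12;1 0 0 0 0 0 0.12;1 0 0 0 0 0 0.12;1 0 0 0 0 0 0")

```text
clock: 7.9
ee_pos: [0.5301, -0.2294, 0.1897]
orientation: [-3.139, 0.0, 1.469]
contact_force: [-0.8, -0.0, -1.1]
opening: 0.0078
```

```bash
python3 - <<'E'
from h import *
o=r.get_obs(); print(o["joints"],o["ee_pos"],o["orientation"])
E
```

```text
[ 0.581284    0.72738882 -0.43660973  1.75933089  0.42517229  0.75198315
 -0.17570245] [ 0.53012439 -0.2294083   0.1897466 ] [-3.13938366e+00  2.94292956e-04  1.46918482e+00]
```

Request:
drive_tool(commands="1 0.02 0 0 -0.1164 0 0;1 0.02 0 0 -0.1164 0 0;1 0.02 0 0 -0.1164 0 0;1 0.02 0 0 -0.1164 0 0;1 0.02 0 0 -0.1164 0 0;1 0.02 0 0 -0.1164 0 0;1 0 0 0 0 0 0;1 0 0 0 0 0 0")

```text
clock: 8.57
ee_pos: [0.5211, -0.1808, 0.1799]
orientation: [2.849, 0.041, 1.465]
contact_force: [0.7, -0.2, -0.9]
opening: 0.0077
```

```bash
python3 - <<'E'
from h import *
import pickle
o=r.get_obs(); print(o["joints"],o["ee_pos"],o["orientation"],o["contact_force"])
print(Ro.from_euler("xyz",o["orientation"]).as_matrix())
for n in ("wrist","scene","top"):
  i=r.camera_info(n); a=r.read_camera(n)[:,:,::-1]; cv2.imwrite(f"pics/{n}6.png",a); pickle.dump((i,o),open(f"{n}6.pkl","wb"))
E
```

```text
[ 0.47622243  0.63801624 -0.351723    2.12677626  1.12201382  0.23675704
 -0.95746546] [ 0.52112074 -0.18075618  0.17986353] [2.84861783 0.04146817 1.46506833] [ 0.73263791 -0.16864898 -0.94543146]
[[ 0.10544041  0.9533064   0.28300039]
 [ 0.99356112 -0.08912856 -0.06994572]
 [-0.04145628  0.28855329 -0.95656593]]
```

View pics/wrist6.png

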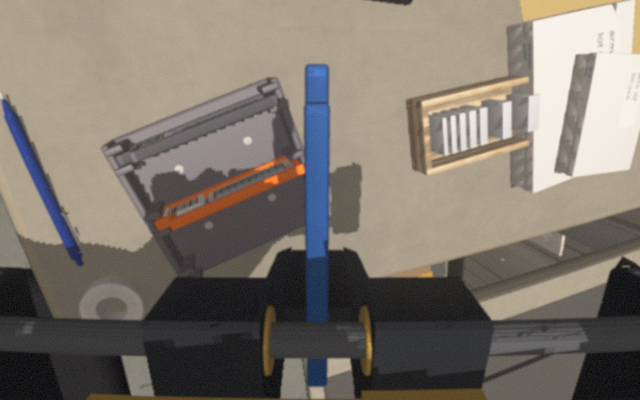

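View pics/scene6.png

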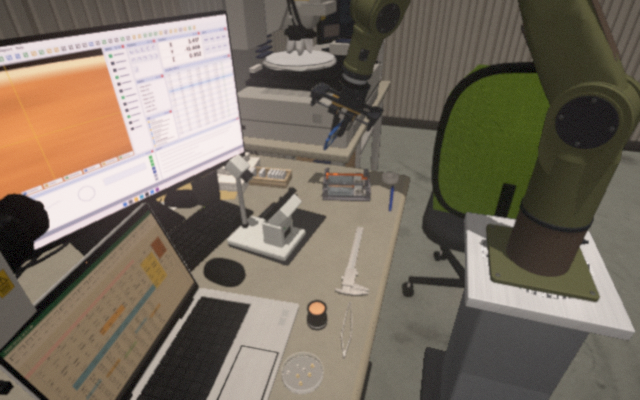

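View pics/top6.png

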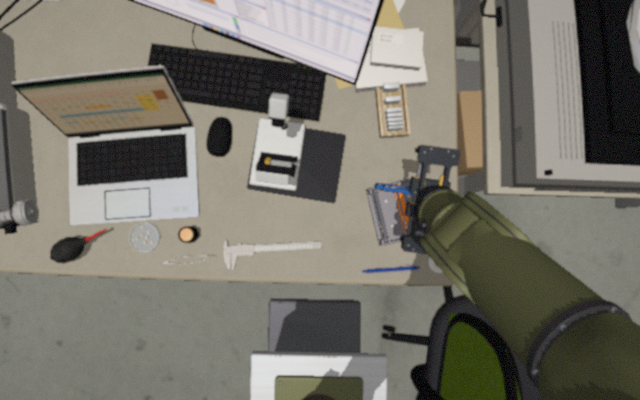

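The tilt stopped at about 0.29 rad. q6 is near its lower limit, so the wrist is close to singular. I'll fit the arm's kinematics from the readings I have and plan the arm posture with that.

```bash
cat > fit.py <<'E'
import numpy as np,pickle,itertools
from scipy.optimize import least_squares
from scipy.spatial.transform import Rotation as Ro
D=[([1.252809,0.68996126,-0.19449515,1.56631024,0.15731332,0.90252014,-0.21505515],[0.21509236,-0.58617734,0.24593274],[-3.13979212,1.57400559e-04,3.51906289e-01]),
([0.53348683,0.64286737,-0.33310264,1.69518214,0.26452994,0.8487065,-0.526728],[0.5318,-0.236,0.2464],[-3.14104134,3.99453250e-04,9.58030967e-01]),
([0.75459343,0.71654642,-0.74006793,1.68323011,0.56735163,0.96911305,0.63176912],[0.5317,-0.2363,0.2464],[-3.14114393,-4.07316054e-04,2.39749260]),
([0.581284,0.72738882,-0.43660973,1.75933089,0.42517229,0.75198315,-0.17570245],[0.53012439,-0.2294083,0.1897466],[-3.13938366,2.94292956e-04,1.46918482])]
for f in "w1 w2 w3 w4 w5 wrist6".split():
    o=pickle.load(open(f+".pkl","rb"))[1]; D.append((o["joints"],o["ee_pos"],o["orientation"]))
Q=np.array([d[0] for d in D]);P=np.array([d[1] for d in D]);RR=Ro.from_euler("xyz",[d[2] for d in D])
ax="zyzyzyz"
def rots(q,s): return [Ro.from_euler(a,si*qi) for a,si,qi in zip(ax,s,q)]
E
cat > fit1.py <<'E'
from fit import *
best=[]
for s in itertools.product((1,-1),repeat=7):
    M=[np.prod(rots(q,s)).as_matrix() if 0 else None for q in Q[:0]]
    L=[]
    for q in Q:
        R=Ro.identity()
        for x in rots(q,s): R=R*x
        L.append(R)
    # base yaw b: Rz(b) L T = RR ; scan b
    for b in (0,np.pi/2,np.pi,-np.pi/2):
        T=[(Ro.from_euler("z",b)*l).inv()*rr for l,rr in zip(L,RR)]
        T=Ro.concatenate(T); m=T.mean(); e=(m.inv()*T).magnitude().max()
        best.append((e,s,b,m.as_rotvec()))
best.sort(key=lambda t:t[0])
for b in best[:10]: print(b)
E
python3 fit1.py
```

```text
(np.float64(1.202545143959495e-08), (-1, 1, -1, 1, -1, 1, -1), 0, array([-1.16009006e-09, -1.00584383e-09,  1.57079633e+00]))
(np.float64(1.2025451764233199e-08), (-1, -1, -1, -1, -1, -1, -1), 3.141592653589793, array([-1.00584313e-09,  1.16009014e-09, -1.57079632e+00]))
(np.float64(0.37757085451438394), (-1, 1, -1, 1, -1, 1, -1), -1.5707963267948966, array([-0.03236655,  0.02313426,  0.00428989]))
(np.float64(0.37757085451438405), (-1, -1, -1, -1, -1, -1, -1), 1.5707963267948966, array([ 0.03628726,  0.05076857, -3.13668235]))
(np.float64(0.3775708553649913), (-1, 1, -1, 1, -1, 1, -1), 1.5707963267948966, array([ 0.05076857, -0.03628726,  3.13668235]))
(np.float64(0.37757085536499146), (-1, -1, -1, -1, -1, -1, -1), -1.5707963267948966, array([-0.02313426, -0.03236655, -0.00428989]))
(np.float64(0.5362078508264302), (-1, -1, -1, -1, -1, -1, -1), 0, array([-0.03577957, -0.0501022 ,  1.57035787]))
(np.float64(0.5362078508264306), (-1, 1, -1, 1, -1, 1, -1), 3.141592653589793, array([-0.0501022 ,  0.03577957, -1.57035786]))
(np.float64(0.9854847067655368), (-1, 1, -1, -1, 1, 1, 1), 0, array([-1.89427136, -2.26459375, -0.09434521]))
(np.float64(0.9854847067655369), (-1, -1, -1, 1, 1, -1, 1), 3.141592653589793, array([ 2.35052494, -1.96615048,  0.28857328]))
```

```bash
cat > kin.py <<'E'
import numpy as np
from scipy.spatial.transform import Rotation as Ro
S=np.array([-1,1,-1,1,-1,1,-1]); AX="zyzyzyz"; TZ=Ro.from_euler("z",np.pi/2)
def frames(q):
    R=Ro.identity(); out=[R.as_matrix()]
    for a,s,x in zip(AX,S,q): R=R*Ro.from_euler(a,s*x); out.append(R.as_matrix())
    return out
def fk(q,L):
    F=frames(q); p=sum(F[i]@np.asarray(l) for i,l in L.items())
    return p,(F[7]@TZ.as_matrix())
E
cat > fit2.py <<'E'
from fit import *; from kin import *
np.set_printoptions(precision=5,suppress=True)
def design(q,cols):
    F=frames(q); return np.stack([F[i][:,k] for i,k in cols],1)
for cols in ([(0,2),(2,2),(4,2),(6,2)],[(0,2),(1,0),(2,2),(2,0),(4,2),(4,0),(6,2),(6,0)],[(0,0),(0,2),(1,0),(2,2),(2,0),(4,2),(4,0),(6,2),(6,0)]):
    A=np.vstack([design(q,cols) for q in Q]); b=P.ravel()
    x,_,rk,sv=np.linalg.lstsq(A,b,rcond=None); e=(A@x-b).reshape(-1,3); print(cols,x,rk,sv.min(),np.abs(e).max(1))
E
python3 fit2.py
```

```text
[(0, 2), (2, 2), (4, 2), (6, 2)] [0.25343 0.60119 0.29526 0.29452] 4 0.19935031533900407 [0.02865 0.03367 0.01295 0.0248  0.00425 0.00745 0.01668 0.01723 0.00415
 0.02864]
[(0, 2), (1, 0), (2, 2), (2, 0), (4, 2), (4, 0), (6, 2), (6, 0)] [ 0.29827 -0.00171  0.53403  0.07863  0.32756 -0.00553  0.218    0.03193] 8 0.13557474318112198 [0.03131 0.02193 0.00322 0.01528 0.00841 0.00518 0.00416 0.00379 0.00871
 0.0045 ]
[(0, 0), (0, 2), (1, 0), (2, 2), (2, 0), (4, 2), (4, 0), (6, 2), (6, 0)] [-0.0344   0.33225  0.0124   0.56325  0.04055  0.34791 -0.00618  0.28636
  0.02164] 9 0.12927774951866608 [0.01212 0.01894 0.00481 0.01404 0.00613 0.00393 0.00275 0.00289 0.00607
 0.00674]
```

```bash
cat > fit3.py <<'E'
from fit import *; from kin import *
np.set_printoptions(precision=5,suppress=True)
# z of odd frames merges w/ prev (z-rot about z): R1 z == R0 z ; y of even frames == y of previous odd
cols=[(0,0),(0,1),(0,2),(1,0),(1,1),(2,0),(2,2),(3,0),(3,1),(4,0),(4,2),(5,0),(5,1),(6,0),(6,2),(7,0),(7,1)]
def design(q,c):
    F=frames(q); return np.stack([F[i][:,k] for i,k in c],1)
def go(c):
    A=np.vstack([design(q,c) for q in Q]); x,_,rk,sv=np.linalg.lstsq(A,P.ravel(),rcond=None); e=(A@x-P.ravel()).reshape(-1,3); return x,np.abs(e).max(),sv.min()
x,e,s=go(cols); print(e,s); print(list(zip(cols,x.round(4))))
c2=[(0,2),(1,1),(2,2),(3,1),(4,2),(5,1),(6,2)]; print(go(c2))
c3=c2+[(2,0),(4,0),(6,0),(1,0),(3,0),(5,0)]; x,e,s=go(c3); print(e,s,list(zip(c3,x.round(4))))
c3=[(0,2),(2,2),(2,0),(3,0),(4,0),(4,2),(5,0),(6,0),(6,2)]; x,e,s=go(c3); print(e,s,list(zip(c3,x.round(4))))
E
python3 fit3.py
```

```text
2.210101244604079e-05 0.015796415451690582
[((0, 0), np.float64(-0.0)), ((0, 1), np.float64(0.0)), ((0, 2), np.float64(0.3468)), ((1, 0), np.float64(0.0)), ((1, 1), np.float64(-0.0188)), ((2, 0), np.float64(-0.0001)), ((2, 2), np.float64(0.5633)), ((3, 0), np.float64(-0.0)), ((3, 1), np.float64(-0.0269)), ((4, 0), np.float64(-0.0001)), ((4, 2), np.float64(0.3448)), ((5, 0), np.float64(0.0001)), ((5, 1), np.float64(-0.0004)), ((6, 0), np.float64(-0.0)), ((6, 2), np.float64(0.3179)), ((7, 0), np.float64(-0.0)), ((7, 1), np.float64(0.0))]
(array([ 0.34689, -0.01881,  0.56341, -0.02689,  0.3448 , -0.00035,
        0.31807]), np.float64(3.092502951823617e-05), np.float64(0.18129422939672238))
1.9151720264037886e-05 0.025481614812051707 [((0, 2), np.float64(0.3469)), ((1, 1), np.float64(-0.0188)), ((2, 2), np.float64(0.5635)), ((3, 1), np.float64(-0.027)), ((4, 2), np.float64(0.3447)), ((5, 1), np.float64(-0.0003)), ((6, 2), np.float64(0.3182)), ((2, 0), np.float64(-0.0001)), ((4, 0), np.float64(0.0001)), ((6, 0), np.float64(0.0)), ((1, 0), np.float64(0.0001)), ((3, 0), np.float64(0.0001)), ((5, 0), np.float64(-0.0001))]
0.027354032095258357 0.05801850520583418 [((0, 2), np.float64(0.2795)), ((2, 2), np.float64(0.455)), ((2, 0), np.float64(0.0861)), ((3, 0), np.float64(-0.0038)), ((4, 0), np.float64(-0.0761)), ((4, 2), np.float64(0.3098)), ((5, 0), np.float64(0.0472)), ((6, 0), np.float64(-0.0059)), ((6, 2), np.float64(0.1592))]
```

```bash
cat >> kin.py <<'E'
LK={0:[0,0,.34689],1:[0,-.01881,0],2:[0,0,.56341],3:[0,-.02689,0],4:[0,0,.3448],5:[0,-.00035,0],6:[0,0,.31807]}
LO=np.array([-3.01,-.46,-1.47,.13,-1,.04,-2.66]);HI=np.array([3.01,2.08,1.51,2.56,4.14,2.09,2.66])
from scipy.optimize import least_squares
def ik(p,R,q0,wr=.3,reg=0,lo=LO+.03,hi=HI-.03):
    def f(q):
        pp,rr=fk(q,LK); e=Ro.from_matrix(R.T@rr).as_rotvec()
        return np.r_[(pp-p)*10,e*3,reg*(q-q0)]
    s=least_squares(f,np.clip(q0,lo+1e-3,hi-1e-3),bounds=(lo,hi))
    pp,rr=fk(s.x,LK); return s.x,np.linalg.norm(pp-p),Ro.from_matrix(R.T@rr).magnitude()
def slotframe(yaw):
    X=np.array([np.cos(yaw),np.sin(yaw),0]);Y=np.array([-np.sin(yaw),np.cos(yaw),0]);Z=np.array([0,0,1.])
    c,s=np.cos(np.radians(40)),np.sin(np.radians(40))
    return np.stack([Y,-(c*X+s*Z),c*Z-s*X],1)
def toolR(SF,opt): # B: tool x=+px ; A: -px
    sg=1 if opt=="B" else -1
    return np.stack([sg*SF[:,0],-sg*SF[:,1],-SF[:,2]],1)
E
cat > plan.py <<'E'
from kin import *
np.set_printoptions(precision=3,suppress=True)
SF=slotframe(-.103); S0=np.array([.575,.063,.092]); rng=np.random.default_rng(0)
for opt in "AB":
    R=toolR(SF,opt); p=S0+SF@[-.026,0,.019]
    sols=[]
    for k in range(60):
        q,e,a=ik(p,R,rng.uniform(LO,HI))
        if e<1e-4 and a<1e-3: sols.append(q)
    print(opt,len(sols)); 
    sols=np.array(sorted(sols,key=lambda q:q[4])) if sols else []
    for q in sols[::max(1,len(sols)//14)]: print(q, "margin",np.minimum(q-LO,HI-q).min())
E
python3 plan.py
```

```text
A 41
[ 0.41   1.377 -1.44   2.448  2.131  1.724  0.992] margin 0.030044181477242304
[ 0.407  1.367 -1.425  2.448  2.134  1.711  0.982] margin 0.04471848232284459
[ 0.311  1.172 -1.109  2.452  2.218  1.444  0.758] margin 0.10788301769195119
[ 0.291  1.147 -1.059  2.453  2.236  1.406  0.722] margin 0.10689375643253207
[ 0.169  1.038 -0.8    2.459  2.343  1.239  0.534] margin 0.10077188686310512
[ 0.128  1.012 -0.72   2.461  2.381  1.196  0.474] margin 0.09858896893655578
[ 0.016  0.964 -0.519  2.467  2.488  1.102  0.319] margin 0.09259503067679775
[-0.027  0.952 -0.446  2.47   2.531  1.073  0.26 ] margin 0.09027953404979039
[-0.058  0.944 -0.392  2.471  2.564  1.054  0.216] margin 0.08855296863980877
[-0.077  0.941 -0.361  2.472  2.583  1.043  0.19 ] margin 0.0875423776250579
[-0.132  0.933 -0.267  2.476  2.644  1.014  0.111] margin 0.08445088137059154
[-0.182  0.93  -0.183  2.478  2.701  0.993  0.038] margin 0.08167047535680849
[-0.307  0.936  0.028  2.485  2.857  0.955 -0.155] margin 0.07471849920489237
[-0.309  0.936  0.031  2.485  2.86   0.955 -0.158] margin 0.07460888772334684
[-0
[... 1102 characters left out ...]
154  1.028 -0.771  2.46   2.357  1.223 -2.63 ] margin 0.030268801814579582
[ 0.154  1.028 -0.771  2.46   2.357  1.223 -2.63 ] margin 0.030163273398898127
[ 0.154  1.028 -0.77   2.46   2.357  1.222 -2.63 ] margin 0.030073644033340674
[-0.509  0.998  0.389  2.496  3.155  0.952  2.63 ] margin 0.03034830393699961
[-0.516  1.001  0.403  2.497  3.166  0.954  2.616] margin 0.04424869903778195
[-0.672  1.121  0.733  2.505  3.449  1.038  2.276] margin 0.05531093805236642
[-0.727  1.192  0.878  2.507  3.566  1.104  2.13 ] margin 0.05261481038830329
[-0.797  1.341  1.127  2.511  3.744  1.258  1.896] margin 0.04934279592010116
[-0.83   1.574  1.461  2.512  3.923  1.53   1.619] margin 0.04790333679174763
```

```bash
cat > ns.py <<'E'
from fit import Q,P,RR; from kin import *
np.set_printoptions(precision=3,suppress=True)
def jac(q,h=1e-6):
    p0,R0=fk(q,LK);J=np.zeros((6,7))
    for i in range(7):
        qq=np.array(q,float);qq[i]+=h;p,R=fk(qq,LK);J[:3,i]=(p-p0)/h;J[3:,i]=Ro.from_matrix(R@R0.T).as_rotvec()/h
    return J
mid=(LO+HI)/2; rg=HI-LO
def nul(q): return np.linalg.svd(jac(q))[2][6]
if __name__=="__main__":
  N=np.array([nul(q) for q in Q])
  N*=np.sign(N[:,2])[:,None]
  for q,n in zip(Q,N): print(q,n,"unw",n@(q-mid),"w",n@((q-mid)/rg),"w2",n@((q-mid)/rg**2), "start",n@(q-Q[0]))
  # rest posture fit: n.W(q-q*)=0, W=I -> linear in q*
  x,res,rk,sv=np.linalg.lstsq(N[:-1],(N*Q).sum(1)[:-1],rcond=1e-3); print("rest",x,sv, N@x-(N*Q).sum(1))
E
python3 ns.py
```

```text
[ 1.253  0.69  -0.194  1.566  0.157  0.903 -0.215] [-0.35  -0.035  0.636  0.021 -0.508 -0.086  0.454] unw 0.06808615761400764 w 0.013053384299235055 w2 0.001017194485632218 start 0.0
[ 0.533  0.643 -0.333  1.695  0.265  0.849 -0.527] [-0.363 -0.065  0.631  0.02  -0.487 -0.124  0.46 ] unw 0.02197813437505375 w -0.008471442895951392 w2 -0.005654200050278539 start -0.009552741427960892
[ 0.755  0.717 -0.74   1.683  0.567  0.969  0.632] [-0.319 -0.17   0.644  0.017 -0.46  -0.259  0.42 ] unw 0.04262418822637304 w -0.04394269558928898 w2 -0.025594449518653587 start -0.04530182593605481
[ 0.581  0.727 -0.437  1.759  0.425  0.752 -0.176] [-0.328 -0.088  0.585  0.018 -0.522 -0.184  0.486] unw 0.12628770191462024 w 0.012804905949848934 w2 0.00031520009931568314 start -0.014135560468315125
[ 0.849  0.855 -0.95   1.728  0.812  1.007  1.403] [-0.262 -0.239  0.628  0.013 -0.435 -0.386  0.375] unw 0.041575355780488155 w -0.06944109498801594 w2 -0.03913265964103596 start -0.1237758550610667
[ 0.788  0.966 -0.853  1.797  0.958  0.86   1.277] [-0.275 -0.224  0.609  0.014 -0.435 -0.44   0.348] unw 0.02
[... 370 characters left out ...]
.016 -0.422 -0.494  0.296] unw -0.033676471756288684 w -0.03153268215551866 w2 -0.00864583897352305 start -0.1823362327475898
[ 0.837  0.85  -0.947  1.74   0.82   0.988  1.391] [-0.264 -0.238  0.626  0.013 -0.436 -0.388  0.375] unw 0.047558751388822706 w -0.06532357140850782 w2 -0.036983086568160406 start -0.11642808286858797
[ 0.476  0.638 -0.352  2.127  1.122  0.237 -0.957] [-0.333 -0.057  0.53   0.017 -0.515 -0.312  0.492] unw -0.3140265376659643 w -0.0005355826177886186 w2 0.030876409878185903 start -0.4659270721632218
rest [ 0.058 -0.972 -1.122 -0.011 -1.188  2.064 -1.18 ] [2.948 0.543 0.105 0.072 0.026 0.005 0.   ] [-0.001  0.002 -0.002  0.001  0.006 -0.007  0.004 -0.001 -0.001  0.296]
```

```bash
cat > sim.py <<'E'
from ns import *
VM=.7*np.array([2.57,2.57,3.14,3.14,3.14,3.14,3.14])/12
def step(q,p,R,k=.05,n=6):
    # go to target p,R in one row, joint limited
    q=q.copy(); q0=q.copy()
    for _ in range(n):
        pp,rr=fk(q,LK); e=np.r_[p-pp,Ro.from_matrix(R@rr.T).as_rotvec()]
        J=jac(q); Jp=J.T@np.linalg.inv(J@J.T+1e-5*np.eye(6)); 
        dq=Jp@e+(np.eye(7)-Jp@J)@(k*(mid-q))
        q=np.clip(q+dq,LO,HI)
    d=q-q0; s=max(1,np.abs(d/VM).max()); return q0+d/s
def opt(p,R,q0):
    # min |q-mid|^2 at pose, local from q0
    q,e,a=ik(p,R,q0)
    for _ in range(300):
        n=nul(q); d=n*(n@(mid-q)); 
        q2,e,a=ik(p,R,q+.3*d)
        if e>1e-4: break
        if np.abs(d).max()<3e-3: return q2
        q=q2
    return q
E
cat > p2.py <<'E'
from sim import *
SF=slotframe(-.103); S0=np.array([.575,.063,.092])
qc=Q[-1]
for off in (-.15,-.11,-.05,0):
  p=S0+SF@[-.026+off,0,.019]
  for o,q0 in (("B",[.25,1.1,-.97,2.455,2.27,1.34,-2.48]),("A",[-.13,.93,-.27,2.476,2.64,1.01,.11])):
    q=opt(p,toolR(SF,o),np.array(q0)); print(off,o,q,np.minimum(q-LO,HI-q),fk(q,LK)[0]-p)
for h in (.05,.1):
  p=S0+SF@[-.026-.13,0,.019]+[0,0,h]; q=opt(p,toolR(SF,"B"),q0=np.array([.25,1.1,-.97,2.455,2.27,1.34,-2.48])); print("up",h,q)
E
python3 p2.py
```

```text
-0.15 B [ 0.781  1.265 -1.268  2.476  2.313  1.363 -1.987] [2.229 0.815 0.202 0.084 1.827 0.727 0.673] [ 0. -0.  0.]
-0.15 A [ 0.362  0.951 -0.397  2.498  2.867  1.007  0.374] [2.648 1.129 1.073 0.062 1.273 0.967 2.286] [0. 0. 0.]
-0.11 B [ 0.657  1.252 -1.246  2.488  2.29   1.422 -2.098] [2.353 0.828 0.224 0.072 1.85  0.668 0.562] [ 0. -0.  0.]
-0.11 A [ 0.25   0.955 -0.404  2.51   2.783  1.048  0.329] [2.76  1.125 1.066 0.05  1.357 1.008 2.331] [0. 0. 0.]
-0.05 B [ 0.476  1.229 -1.207  2.481  2.243  1.477 -2.244] [2.534 0.851 0.263 0.079 1.897 0.613 0.416] [ 0. -0.  0.]
-0.05 A [ 0.086  0.954 -0.414  2.501  2.655  1.073  0.271] [2.924 1.126 1.056 0.059 1.485 1.017 2.389] [0. 0. 0.]
0 B [ 0.335  1.206 -1.171  2.451  2.198  1.491 -2.34 ] [2.675 0.874 0.299 0.109 1.942 0.599 0.32 ] [ 0. -0.  0.]
0 A [-0.043  0.948 -0.419  2.471  2.547  1.063  0.238] [2.967 1.132 1.051 0.089 1.593 1.023 2.422] [0. 0. 0.]
up 0.05 [ 0.734  1.103 -1.272  2.471  2.21   1.265 -2.057]
up 0.1 [ 0.765  0.945 -1.28   2.438  2.117  1.111 -2.034]
```

```bash
cat > p3.py <<'E'
from sim import *
from plant import r
o=r.get_obs(); q0=np.array(o["joints"])
SF=slotframe(-.103); S0=np.array([.575,.063,.092]); p=S0+SF@[-.026-.15,0,.019]+[0,0,.1]
qg=opt(p,toolR(SF,"B"),np.array([.765,.945,-1.28,2.438,2.117,1.111,-2.034])); print(qg,p)
def path(qs):
    rows=[]
    pp,RR_=fk(qs[0],LK)
    for q in qs[1:]:
        a,b=fk(q,LK); rows.append(np.r_[RR_.T@(a-pp),Ro.from_matrix(RR_.T@b).as_rotvec()]); pp,RR_=a,b
    return np.array(rows)
n=18
qs=[q0+(qg-q0)*t for t in np.linspace(0,1,n+1)]
rows=path(qs); print(np.abs(rows).max(0))
for x in rows: print(" ".join(f"{v:.4f}" for v in x))
# sim tracking
q=q0.copy(); p_,R_=fk(q,LK)
for k in (0,.05,.2):
  q=q0.copy(); p_,R_=fk(q,LK)
  for i,x in enumerate(rows.round(4)):
    p_=p_+R_@x[:3]; R_=R_@Ro.from_rotvec(x[3:]).as_matrix(); q=step(q,p_,R_,k)
    if i%4==3: print(k,i,q,np.linalg.norm(fk(q,LK)[0]-p_))
print([fk(x,LK)[0].round(3) for x in qs[::3]])
E
python3 p3.py
```

```text
[ 0.828  0.957 -1.297  2.431  2.123  1.089 -1.978] [ 0.545 -0.111  0.207]
[0.005 0.017 0.007 0.068 0.02  0.035]
0.0053 -0.0158 0.0060 0.0341 -0.0041 -0.0130
0.0045 -0.0136 0.0054 0.0274 -0.0060 -0.0136
0.0039 -0.0114 0.0047 0.0205 -0.0074 -0.0138
0.0034 -0.0091 0.0040 0.0134 -0.0083 -0.0135
0.0031 -0.0069 0.0032 0.0061 -0.0087 -0.0128
0.0028 -0.0047 0.0025 -0.0011 -0.0087 -0.0116
0.0027 -0.0024 0.0017 -0.0084 -0.0082 -0.0100
0.0026 -0.0003 0.0009 -0.0155 -0.0072 -0.0079
0.0026 0.0018 0.0001 -0.0225 -0.0057 -0.0053
0.0027 0.0039 -0.0007 -0.0292 -0.0038 -0.0022
0.0029 0.0058 -0.0016 -0.0356 -0.0016 0.0013
0.0032 0.0077 -0.0024 -0.0416 0.0010 0.0052
0.0034 0.0095 -0.0032 -0.0472 0.0039 0.0095
0.0038 0.0113 -0.0040 -0.0523 0.0069 0.0142
0.0041 0.0129 -0.0047 -0.0570 0.0102 0.0191
0.0045 0.0145 -0.0055 -0.0612 0.0136 0.0243
0.0049 0.0160 -0.0062 -0.0649 0.0170 0.0297
0.0053 0.0174 -0.0069 -0.0681 0.0204 0.0352
0 3 [ 0.366  0.668 -0.256  2.202  1.221  0.226 -1.066] 3.5760557644884744e-16
0 7 [ 0.287  0.684 -0.197  2.278  1.753  0.219 -1.6  ] 5.222907607858282e-14
0 11 [ 0.44   0.712 -0.49 
[... 289 characters left out ...]
.05 11 [-0.368  0.797  0.847  2.38   1.139  0.104 -0.937] 0.20710692981700063
0.05 15 [-0.307  0.534  0.302  2.377  1.     0.516 -1.063] 0.182465958414336
0.2 3 [ 0.239  0.662 -0.057  2.209  0.922  0.108 -0.767] 1.4514286598015682e-05
0.2 7 [-0.002  0.699  0.264  2.293  0.934  0.04  -0.773] 0.046584861081493095
0.2 11 [-0.277  0.709  0.646  2.372  1.015  0.04  -0.881] 0.13660137369544362
0.2 15 [-0.53   0.533  0.517  2.412  1.248  0.279 -1.259] 0.12845257276577068
[array([ 0.522, -0.181,  0.181]), array([ 0.488, -0.166,  0.154]), array([ 0.471, -0.156,  0.139]), array([ 0.471, -0.149,  0.136]), array([ 0.486, -0.139,  0.144]), array([ 0.513, -0.126,  0.166]), array([ 0.545, -0.111,  0.207])]
```

```bash
cat > cal.py <<'E'
from sim import *
def run(q,rows,k,n=6):
    p,R=fk(q,LK)
    for x in rows:
        x=np.array(x,float); pt=p+R@x[:3]; Rt=R@Ro.from_rotvec(x[3:]).as_matrix(); q=step(q,pt,Rt,k,n); 
        p,R=pt,Rt
        if x[5]==0 and x[3]!=0: pass
    return q
w5=Q[8]; rA=[[0,0,0,0,0,.12]]*16+[[0]*6]
for k in (0,.005,.01,.02,.05,.1): print(k,run(w5,rA,k)-Q[3])
rB=[[.02,0,0,-.1164,0,0]]*6+[[0]*6]*2
for k in (0,.005,.01,.02,.05,.1): print(k,run(Q[3],rB,k)-Q[9])
E
python3 cal.py
```

```text
0 [ 0.004 -0.009 -0.009 -0.006 -0.     0.004  0.002]
0.005 [ 0.018 -0.005 -0.034 -0.007  0.022  0.012 -0.018]
0.01 [ 0.026 -0.002 -0.049 -0.008  0.035  0.017 -0.031]
0.02 [ 0.035  0.    -0.065 -0.008  0.049  0.023 -0.043]
0.05 [ 0.041  0.002 -0.076 -0.008  0.058  0.026 -0.052]
0.1 [ 0.042  0.003 -0.077 -0.008  0.059  0.027 -0.053]
0 [-0.755 -0.255  0.542  0.159 -0.478  0.064  0.209]
0.005 [-0.784 -0.295  0.729  0.189 -0.316 -0.091  0.159]
0.01 [-0.713 -0.091  0.667  0.159 -0.214  0.063  0.307]
0.02 [-0.76  -0.219  0.478  0.139 -0.448  0.185  0.169]
0.05 [-0.572 -0.104  0.597  0.161 -0.413 -0.093  0.338]
0.1 [-0.106  0.073  0.054  0.165  0.349  0.186 -0.381]
```

The arm's motion matches plain minimum-norm IK, so I can predict it. Next I'll simulate the whole path.

```bash
cat > p4.py <<'E'
from sim import *
from plant import r
import sys
def path(qs):
    rows=[]; pp,R_=fk(qs[0],LK)
    for q in qs[1:]:
        a,b=fk(q,LK); rows.append(np.r_[R_.T@(a-pp),Ro.from_matrix(R_.T@b).as_rotvec()]); pp,R_=a,b
    return np.array(rows)
def simrun(q,rows,every=4):
    p_,R_=fk(q,LK)
    for i,x in enumerate(rows):
        p_=p_+R_@x[:3]; R_=R_@Ro.from_rotvec(x[3:]).as_matrix(); qn=step(q,p_,R_,0,8); sp=np.abs((qn-q)/VM).max(); q=qn
        if i%every==every-1 or i==len(rows)-1: print(i,q,"speed",round(sp,2),"err",np.linalg.norm(fk(q,LK)[0]-p_).round(4),fk(q,LK)[0])
    return q
def cart(q,p,R,n):
    a,b=fk(q,LK); rv=Ro.from_matrix(b.T@R).as_rotvec(); out=[];pp,R_=a,b
    for i in range(1,n+1):
        pn=a+(p-a)*i/n; Rn=b@Ro.from_rotvec(rv*i/n).as_matrix(); out.append(np.r_[R_.T@(pn-pp),Ro.from_matrix(R_.T@Rn).as_rotvec()]); pp,R_=pn,Rn
    return np.array(out)
if __name__=="__main__":
  q0=np.array(r.get_obs()["joints"])
  SF=slotframe(-.103); S0=np.array([.575,.063,.092])
  qg=np.array([.828,.957,-1.297,2.431,2.123,1.089,-1.978])
  n=int(sys.argv[1]); qs=[q0+(qg-q0)*t for t in np.linspace(0,1,n+1)]
  rows=path(qs).round(4)
  q=simrun(q0,rows)
  for x in rows: print("1 "+" ".join(f"{v:.4f}" for v in x),end=";")
  print()
  q=simrun(q,cart(q,S0+SF@[-.026-.12,0,.019],toolR(SF,"B"),8))
  q=simrun(q,cart(q,S0+SF@[-.026,0,.019],toolR(SF,"B"),12))
E
python3 p4.py 24
```

```text
3 [ 0.403  0.663 -0.295  2.183  1.176  0.242 -1.02 ] speed 0.15 err 0.0 [ 0.488 -0.166  0.154]
7 [ 0.268  0.674 -0.136  2.244  1.422  0.161 -1.266] speed 0.56 err 0.0 [ 0.471 -0.156  0.139]
11 [ 0.337  0.691 -0.291  2.294  1.831  0.29  -1.68 ] speed 0.37 err 0.0 [ 0.471 -0.149  0.136]
15 [ 0.444  0.713 -0.496  2.342  2.05   0.465 -1.912] speed 0.3 err 0.0 [ 0.486 -0.139  0.144]
19 [ 0.541  0.735 -0.679  2.391  2.24   0.636 -2.123] speed 0.28 err 0.0 [ 0.513 -0.126  0.166]
23 [ 0.638  0.757 -0.85   2.44   2.415  0.81  -2.327] speed 0.28 err 0.0 [ 0.545 -0.111  0.207]
1 0.0040 -0.0121 0.0046 0.0262 -0.0029 -0.0097;1 0.0036 -0.0108 0.0042 0.0224 -0.0040 -0.0101;1 0.0032 -0.0096 0.0039 0.0186 -0.0049 -0.0103;1 0.0029 -0.0083 0.0035 0.0147 -0.0056 -0.0103;1 0.0026 -0.0071 0.0031 0.0107 -0.0062 -0.0102;1 0.0024 -0.0058 0.0026 0.0066 -0.0065 -0.0098;1 0.0022 -0.0045 0.0022 0.0026 -0.0066 -0.0093;1 0.0021 -0.0033 0.0018 -0.0015 -0.0065 -0.0086;1 0.0020 -0.0020 0.0013 -0.0056 -0.0062 -0.0077;1 0.0020 -0.0008 0.0009 -0.0096 -0.0057 -0.0066;1 0.0019 0.0004 0.0004 -0.0136 -0.0050 -0.0052;1 0.002
[... 371 characters left out ...]
.0032 0.0099 -0.0036 -0.0432 0.0080 0.0148;1 0.0034 0.0108 -0.0040 -0.0455 0.0099 0.0177;1 0.0036 0.0116 -0.0044 -0.0477 0.0118 0.0207;1 0.0039 0.0124 -0.0047 -0.0496 0.0137 0.0238;1 0.0041 0.0132 -0.0051 -0.0513 0.0156 0.0269;
3 [ 0.571  0.906 -0.845  2.478  2.471  0.999 -2.385] speed 0.25 err 0.0 [ 0.546 -0.096  0.157]
7 [ 0.51   1.053 -0.826  2.495  2.524  1.162 -2.428] speed 0.24 err 0.0 [ 0.548 -0.081  0.107]
3 [ 0.406  1.061 -0.847  2.496  2.451  1.221 -2.476] speed 0.17 err 0.0 [ 0.552 -0.041  0.107]
7 [ 0.306  1.066 -0.866  2.483  2.377  1.262 -2.517] speed 0.16 err 0.0 [ 0.556 -0.001  0.107]
11 [ 0.212  1.069 -0.884  2.457  2.305  1.289 -2.546] speed 0.15 err 0.0 [0.56  0.038 0.107]
```

Request:
drive_tool(commands="1 0.004 -0.012 0.005 0.026 -0.003 -0.010;1 0.0035 -0.011 0.004 0.022 -0.004 -0.010;1 0.003 -0.0095 0.004 0.0185 -0.005 -0.010;1 0.003 -0.0085 0.0035 0.0145 -0.0055 -0.010;1 0.0025 -0.007 0.003 0.0105 -0.006 -0.010;1 0.0025 -0.006 0.0025 0.0065 -0.0065 -0.010;1 0.002 -0.0045 0.002 0.0025 -0.0065 -0.0095;1 0.002 -0.0035 0.002 -0.0015 -0.0065 -0.0085;1 0.002 -0.002 0.0015 -0.0055 -0.006 -0.0075;1 0.002 -0.001 0.001 -0.0095 -0.0055 -0.0065;1 0.002 0.0005 0.0005 -0.0135 -0.005 -0.005;1 0.002 0.0015 0 -0.0175 -0.004 -0.0035")

```text
clock: 9.72
ee_pos: [0.469, -0.1478, 0.1346]
orientation: [2.907, 0.126, 1.55]
contact_force: [-1.1, -0.4, -1.8]
opening: 0.0078
```

```bash
python3 p4.py 14
```

```text
3 [ 0.408  0.746 -0.463  2.34   2.015  0.447 -1.868] speed 0.24 err 0.0 [ 0.474 -0.132  0.123]
7 [ 0.483  0.772 -0.62   2.381  2.178  0.591 -2.042] speed 0.24 err 0.0 [ 0.496 -0.116  0.135]
11 [ 0.58   0.771 -0.777  2.42   2.335  0.738 -2.225] speed 0.26 err 0.0 [ 0.528 -0.108  0.175]
13 [ 0.64   0.76  -0.856  2.439  2.411  0.814 -2.322] speed 0.27 err 0.0 [ 0.545 -0.111  0.206]
1 0.0043 -0.0014 0.0043 -0.0053 -0.0008 -0.0090;1 0.0044 -0.0000 0.0032 -0.0100 0.0004 -0.0073;1 0.0044 0.0014 0.0022 -0.0147 0.0016 -0.0053;1 0.0042 0.0028 0.0011 -0.0193 0.0026 -0.0030;1 0.0040 0.0042 0.0001 -0.0237 0.0036 -0.0003;1 0.0038 0.0056 -0.0010 -0.0281 0.0044 0.0026;1 0.0034 0.0070 -0.0020 -0.0323 0.0051 0.0058;1 0.0029 0.0084 -0.0031 -0.0363 0.0057 0.0093;1 0.0023 0.0097 -0.0041 -0.0401 0.0061 0.0129;1 0.0017 0.0111 -0.0050 -0.0437 0.0063 0.0167;1 0.0010 0.0125 -0.0059 -0.0472 0.0064 0.0207;1 0.0002 0.0138 -0.0068 -0.0504 0.0063 0.0248;1 -0.0007 0.0152 -0.0077 -0.0534 0.0060 0.0289;1 -0.0016 0.0166 -0.0084 -0.0562 0.0055 0.0330;
3 [ 0.574  0.908 -0.85   2.478  2.467  1.002 -2.381] speed 0.25 err 0.0 [ 0.546 -0.096  0.156]
7 [ 0.513  1.055 -0.831  2.495  2.521  1.165 -2.423] speed 0.24 err 0.0 [ 0.548 -0.081  0.107]
3 [ 0.408  1.062 -0.852  2.496  2.448  1.223 -2.472] speed 0.17 err 0.0 [ 0.552 -0.041  0.107]
7 [ 0.308  1.068 -0.871  2.483  2.375  1.265 -2.513] speed 0.16 err 0.0 [ 0.556 -0.001  0.107]
11 [ 0.214  1.071 -0.889  2.457  2.303  1.292 -2.543] speed 0.15 err 0.0 [0.56  0.038 0.107]
```

```bash
python3 - <<'E'
from p4 import *
q0=np.array(r.get_obs()["joints"]); print(q0)
SF=slotframe(-.103); S0=np.array([.575,.063,.092])
c=cart(q0,S0+SF@[-.026-.12,0,.019]+[0,0,.07],toolR(SF,"B"),14); print(c[0],c[-1],c.sum(0)); 
simrun(q0,c)
E
```

```text
[ 0.344  0.694 -0.304  2.299  1.843  0.3   -1.693]
[ 0.004  0.006 -0.002 -0.033  0.005  0.009] [ 0.005  0.006  0.001 -0.033  0.005  0.009] [ 0.069  0.086 -0.01  -0.458  0.077  0.131]
3 [ 0.472  0.719 -0.551  2.347  2.078  0.484 -1.972] speed 0.33 err 0.0 [ 0.492 -0.129  0.147]
7 [ 0.532  0.762 -0.713  2.398  2.239  0.665 -2.172] speed 0.25 err 0.0 [ 0.514 -0.11   0.159]
11 [ 0.546  0.817 -0.818  2.448  2.362  0.858 -2.327] speed 0.27 err 0.0 [ 0.537 -0.091  0.171]
13 [ 0.538  0.848 -0.853  2.471  2.414  0.96  -2.392] speed 0.28 err 0.0 [ 0.548 -0.081  0.177]
```

Past the singular region. Next is a straight move to the staging pose.

Request:
drive_tool(commands="1 0.004 0.006 -0.002 -0.033 0.0055 0.0095;1 0.004 0.006 -0.002 -0.033 0.0055 0.0095;1 0.005 0.006 -0.002 -0.033 0.0055 0.0095;1 0.005 0.006 -0.001 -0.033 0.0055 0.0095;1 0.005 0.006 -0.001 -0.033 0.0055 0.0095;1 0.005 0.006 -0.001 -0.033 0.0055 0.0095;1 0.005 0.006 -0.001 -0.033 0.0055 0.0095;1 0.005 0.006 0 -0.033 0.0055 0.0095;1 0.005 0.006 0 -0.033 0.0055 0.0095;1 0.005 0.006 0 -0.033 0.0055 0.0095;1 0.005 0.006 0 -0.033 0.0055 0.0095;1 0.005 0.006 0 -0.033 0.0055 0.0095;1 0.005 0.006 0.001 -0.033 0.0055 0.009;1 0.005 0.006 0.001 -0.033 0.0055 0.009;1 0 0 0 0 0 0;1 0 0 0 0 0 0")

```text
clock: 11.05
ee_pos: [0.5462, -0.0824, 0.1737]
orientation: [2.441, -0.001, 1.466]
contact_force: [1.3, 0.6, -0.7]
opening: 0.0076
```

```bash
python3 - <<'E'
from h import *
import pickle
from kin import slotframe,toolR
o=r.get_obs(); print(o["joints"],o["ee_pos"],o["orientation"],o["contact_force"])
R=Ro.from_euler("xyz",o["orientation"]).as_matrix(); print(Ro.from_matrix(R.T@toolR(slotframe(-.103),"B")).as_rotvec())
for n in ("wrist","scene","top"):
  i=r.camera_info(n); a=r.read_camera(n)[:,:,::-1]; cv2.imwrite(f"pics/{n}7.png",a); pickle.dump((i,o),open(f"{n}7.pkl","wb"))
a=cv2.imread("pics/top7.png"); crop(a,235,85,150,120,5,"pics/td7.png")
a=cv2.imread("pics/scene7.png"); crop(a,215,125,150,125,5,"pics/sd7.png")
E
```

```text
[ 0.5415578   0.8585298  -0.85558593  2.47897566  2.42258995  0.97619298
 -2.39758612] [ 0.54619618 -0.08237872  0.17372036] [ 2.44143993e+00 -9.12969472e-04  1.46631776e+00] [ 1.28501298  0.6036361  -0.71711024]
[ 0.00202169  0.00025277 -0.00171924]
```

View pics/wrist7.png

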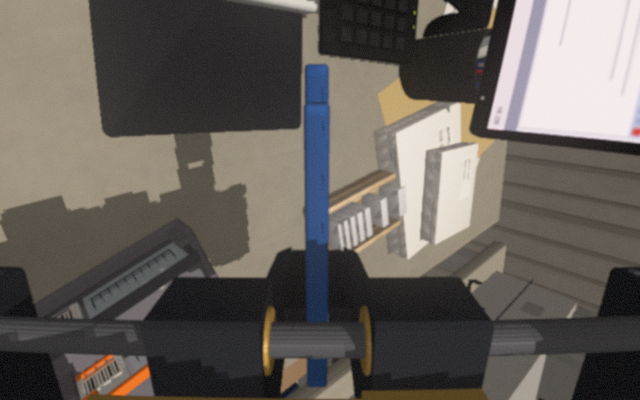

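View pics/sd7.png

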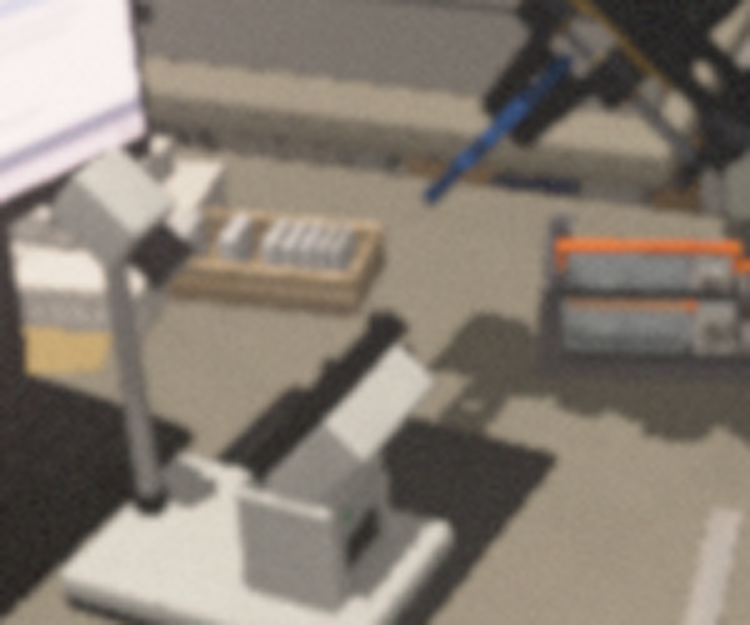

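View pics/td7.png

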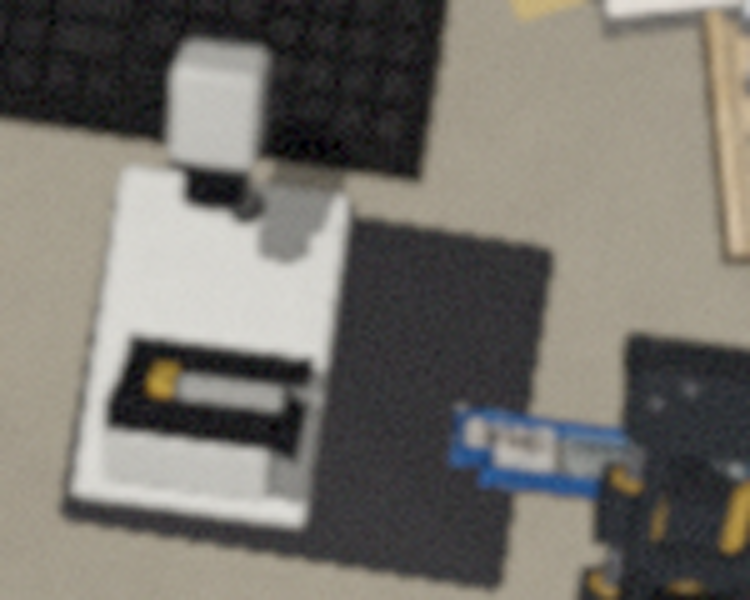

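```bash
python3 - <<'E'
from h import *
for n in ("top","scene"):
    a=np.mean([r.read_camera(n).astype(float) for _ in range(6)],0)[:,:,::-1]; np.save(f"{n}avg.npy",a)
    g=a.clip(0,255).astype(np.uint8); cv2.imwrite(f"pics/{n}avg.png",g)
    if n=="top": crop(g,250,140,60,50,12,"pics/ta.png")
    else: crop(g,252,172,64,70,8,"pics/sa.png")
E
```

```text
(no output)
```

View pics/ta.png

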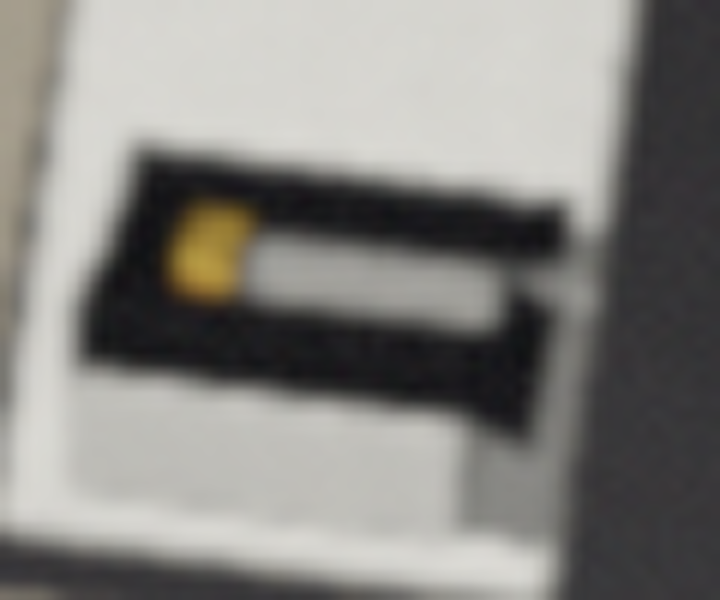

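View pics/sa.png

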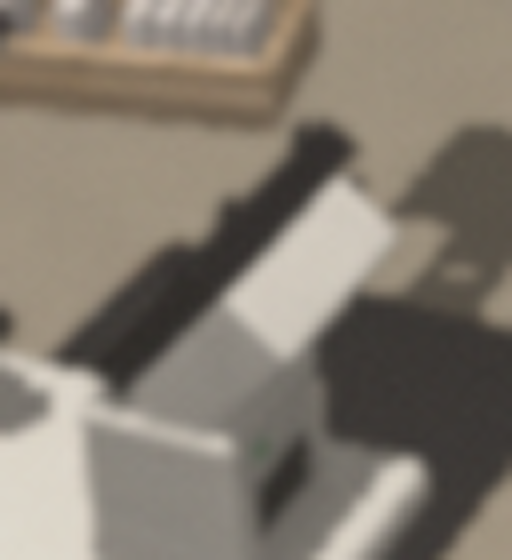

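```bash
python3 - <<'E'
from h import *
a=cv2.imread("pics/wrist7.png"); b=cv2.imread("pics/w5.png")
A=[x for im in (a,b) for x in (im[55:120,295:340],im[335:400,295:340])]
cv2.imwrite("pics/pe.png",np.hstack([cv2.resize(x,None,fx=4.4,fy=8,interpolation=cv2.INTER_CUBIC) for x in A]))
E
```

```text
(no output)
```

View pics/pe.png

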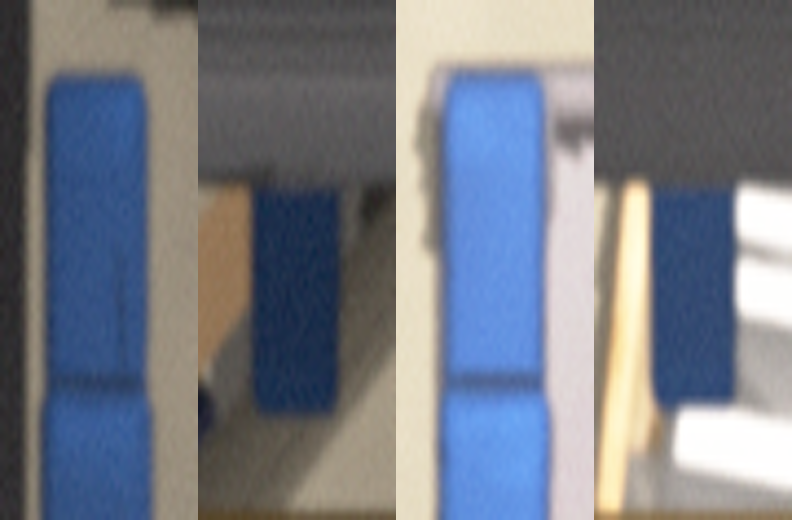

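```bash
cat > plate.py <<'E'
from h import *
import pickle
from scipy.optimize import least_squares
def toolcam(i,o):
    R=Ro.from_euler("xyz",o["orientation"]).as_matrix(); return R,np.array(o["ee_pos"])
def fitp(f,rows,cols):
    i,o=pickle.load(open(f,"rb")); R,t=toolcam(i,o)
    pts=np.array([[.060,0,.032],[.048,0,.044],[-.060,0,.044]])
    def f_(v): # plate->tool: tool x=px, tool y=-py, tool z=-pz ; TCP at plate (v0,v1,v2); small rots
        M=np.diag([1.,-1,-1])
        X=(Ro.from_rotvec([0,v[3],v[4]]).as_matrix()@(M@(pts-[v[0],v[1],v[2]]).T)).T
        uv=proj(X@R.T+t,i); return np.r_[uv[:,1]-rows,(uv[:,0]-cols)]
    s=least_squares(f_,[-.026,0,.019,0,0]); return s.x,np.abs(s.fun).max()
if __name__=="__main__":
    np.set_printoptions(precision=4,suppress=True)
    print(fitp("wrist7.pkl",np.array([64,103.6,386.1]),np.array([316.4,316.6,316.6])))
    print(fitp("w5.pkl",np.array([63.7,103.7,385.2]),np.array([316.4,316.6,316.6])))
    # sensitivity
    print(fitp("wrist7.pkl",np.array([64,103.1,386.1]),np.array([316.4,316.6,316.6])))
E
python3 plate.py
```

```text
(array([-0.0264, -0.0003,  0.0165,  0.0105, -0.0009]), np.float64(0.09742925140062653))
(array([-0.0262,  0.001 ,  0.0171,  0.0159, -0.0012]), np.float64(0.12160083545177258))
(array([-0.0264, -0.0003,  0.0166,  0.0038, -0.0009]), np.float64(0.09741915736083229))
```

```bash
cat > ov.py <<'E'
from h import *
def plate_world(pts,o,c=(-.0263,0,.0167)):
    R=Ro.from_euler("xyz",o["orientation"]).as_matrix()
    return np.array(o["ee_pos"])+((np.atleast_2d(pts)-c)*[1,-1,-1])@R.T
E
python3 - <<'E'
from ov import *
o=r.get_obs(); print(o["ee_pos"],o["orientation"])
y=-.004
out=np.array([[60,0],[60,32],[48,32],[48,44],[-20,44],[-20,0]])/1000.
P3=np.c_[out[:,0],np.full(6,y),out[:,1]]
for n,(x0,y0,w,h) in (("top",(320,160,45,30)),("scene",(290,130,50,45))):
    a=np.load(f"{n}avg.npy").clip(0,255).astype(np.uint8); f=14
    c=cv2.resize(a[y0:y0+h,x0:x0+w],None,fx=f,fy=f,interpolation=cv2.INTER_CUBIC)
    for yy,col in ((-.004,(0,255,0)),(.004,(0,0,255))):
        P3[:,1]=yy; uv=proj(plate_world(P3,o),r.camera_info(n)); q=((uv-[x0,y0]+.5)*f).astype(int)
        cv2.polylines(c,[q.reshape(-1,1,2)],True,col,1)
    cv2.imwrite(f"pics/ov_{n}.png",c)
E
```

```text
[ 0.54712361 -0.08305107  0.17480863] [ 2.43800634e+00 -1.18854099e-03  1.46445319e+00]
```

View pics/ov_top.png

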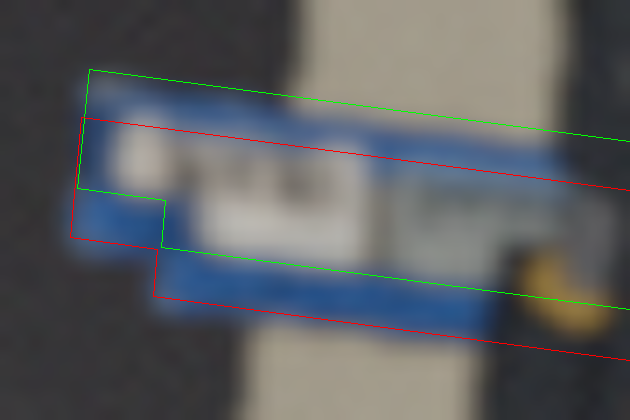

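View pics/ov_scene.png

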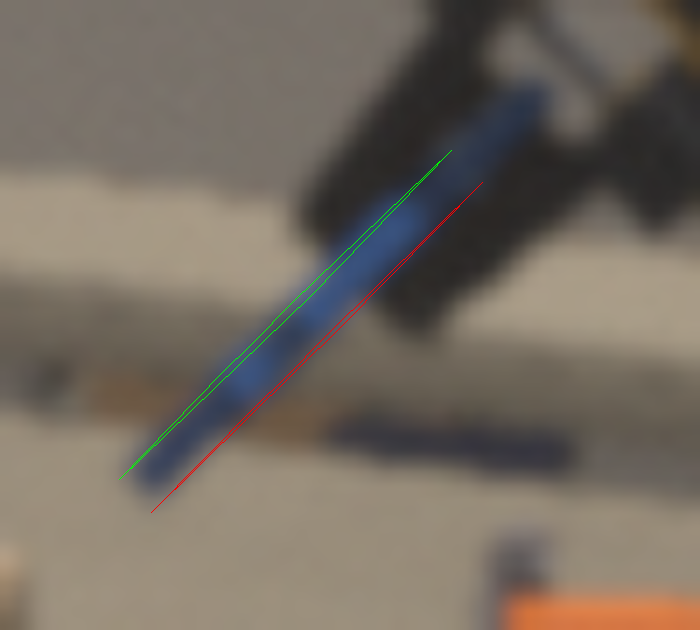

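```bash
python3 - <<'E'
from ov import *; from kin import slotframe
np.set_printoptions(precision=4,suppress=True)
T=r.camera_info("top")
ta=lambda x,y:(250+(x+.5)/12-.5,140+(y+.5)/12-.5)
# edges direction at heights
for a,b,z in (((150,150),(565,205),.095),((90,360),(470,408),.135),((260,232),(510,262),.11),((245,300),(500,335),.115)):
    X=onz([ta(*a),ta(*b)],z,T); d=X[0]-X[1]; print("yaw of slot x -90:",np.degrees(np.arctan2(d[1],d[0]))-90)
o=r.get_obs(); 
# plate edges in top7 for same camera: model yaw
R=Ro.from_euler("xyz",o["orientation"]).as_matrix(); print("tool x yaw-90",np.degrees(np.arctan2(R[1,0],R[0,0]))-90)
SF=slotframe(-.103)
for M,loc in (((300,275),(.040,-.008,.022)),):
    z=.092+(SF@loc)[2]; X=onz([ta(*M)],z,T)[0]; print("S0",X-SF@loc)
E
```

```text
yaw of slot x -90: -6.224754056190889
yaw of slot x -90: -5.844345109181361
yaw of slot x -90: -5.493814196770998
yaw of slot x -90: -6.466384160329113
tool x yaw-90 -6.093013196892485
S0 [0.5839 0.0666 0.092 ]
```

```bash
cat > tgt.py <<'E'
from p4 import *
from h import *
def go(S0,yaw,off,n,c=(-.0263,0,.0167),dy=0,sim=True,cmd=None):
    o=r.get_obs(); q=np.array(o["joints"]); SF=slotframe(yaw)
    p=np.array(S0)+SF@[c[0]+off,dy,c[2]]; R=toolR(SF,"B")
    cc=cart(q,p,R,n); print("target",p,"now",o["ee_pos"],"sum",cc.sum(0).round(4),"F",o["contact_force"])
    if sim: simrun(q,cc,n)
E
python3 -c "
from tgt import *
go([.585,.0666,.092],np.radians(-6.0),-.080,8,c=(-.0263,0,.0157))"
```

```text
target [ 0.564 -0.038  0.104] now [ 0.547 -0.083  0.175] sum [ 0.046 -0.037  0.062  0.005  0.    -0.002] F [ 0.096 -0.535 -1.374]
7 [ 0.396  1.057 -0.832  2.461  2.449  1.188 -2.466] speed 0.16 err 0.0 [ 0.564 -0.038  0.104]
```

Request:
drive_tool(commands="1 0.006 -0.005 0.008 0.0005 0 0;1 0.006 -0.005 0.008 0.0005 0 0;1 0.006 -0.005 0.008 0.0005 0 0;1 0.006 -0.005 0.008 0.0005 0 0;1 0.006 -0.005 0.008 0.0005 0 0;1 0.006 -0.005 0.008 0.0005 0 0;1 0.005 -0.004 0.008 0.0005 0 -0.001;1 0.005 -0.003 0.006 0.0005 0 -0.001;1 0 0 0 0 0 0;1 0 0 0 0 0 0")

```text
clock: 12.63
ee_pos: [0.5637, -0.0382, 0.1034]
orientation: [2.442, -0.0, 1.466]
contact_force: [-0.6, 0.2, -1.8]
opening: 0.0081
```

```bash
cat > look.py <<'E'
from h import *
import pickle,sys
k=sys.argv[1]
o=r.get_obs(); print(o["ee_pos"],o["orientation"],o["contact_force"],o["wrist_torque"],o["clock"])
for n,c in (("wrist",4),("top",4)):
    i=r.camera_info(n); a=np.mean([r.read_camera(n).astype(float) for _ in range(c)],0)[:,:,::-1].clip(0,255).astype(np.uint8)
    cv2.imwrite(f"pics/{n}{k}.png",a); pickle.dump((i,o),open(f"{n}{k}.pkl","wb"))
    if n=="top": crop(a,250,140,65,50,12,f"pics/t{k}.png")
    else: crop(a,250,0,130,115,6,f"pics/wz{k}.png")
print(r.get_obs()["ee_pos"])
E
python3 look.py 8
```

```text
[ 0.56372309 -0.03819385  0.10336784] [ 2.44240622e+00 -4.05202843e-05  1.46631891e+00] [-0.59751862  0.15926472 -1.76905078] [0.00461709 0.63971022 0.02386871] 12.6333
[ 0.56376709 -0.03873096  0.10395437]
```

View pics/wrist8.png

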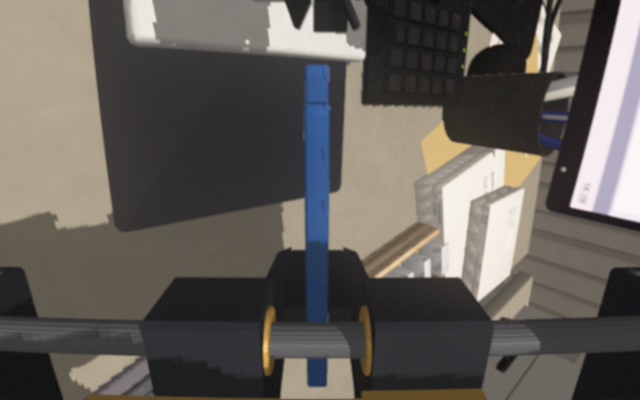

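View pics/t8.png

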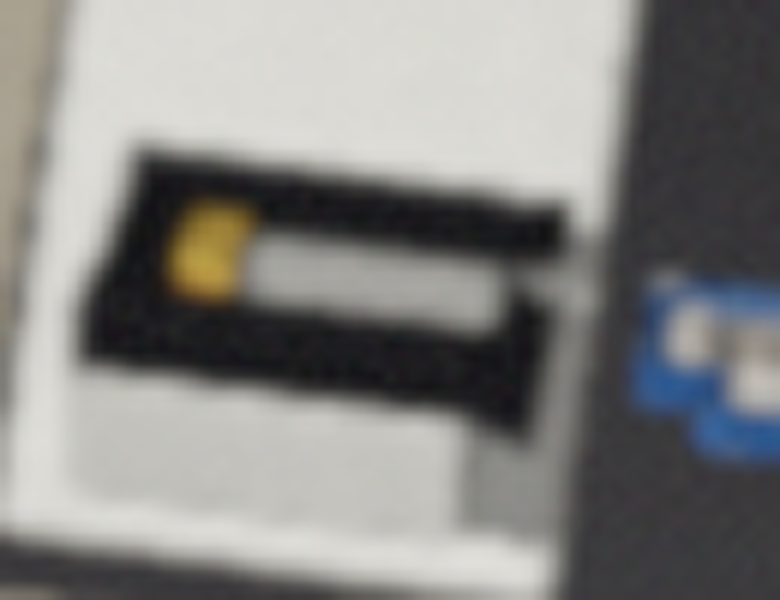

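View pics/wz8.png

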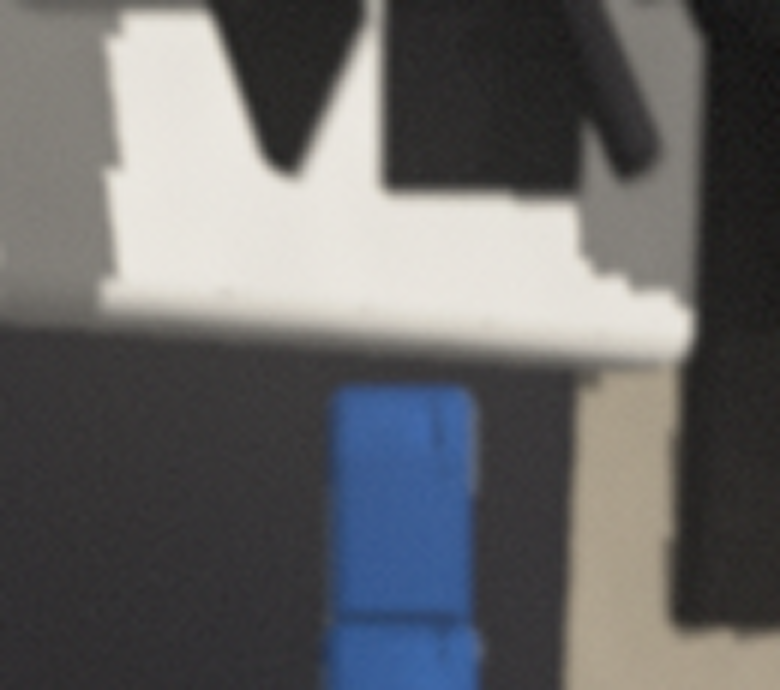

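The wrist view shows the mouth's flare lips at about (298,29) and (354,29), with the plate centred at column 317, so the plate needs about 3 mm along tool +y. To triangulate the slot better, I'll take a second view from higher up and further forward.

Request:
drive_tool(commands="1 0 0.001 -0.012 0 0 0;1 0 0.001 -0.017 0 0 0;1 0 0.001 -0.017 0 0 0;1 0.01 0 -0.016 0 0 0;1 0.012 0 0 0 0 0;1 0.012 0 0 0 0 0;1 0.006 0 0 0 0 0;1 0 0 0 0 0 0;1 0 0 0 0 0 0")

```text
clock: 13.78
ee_pos: [0.5308, 0.0052, 0.1533]
orientation: [2.443, 0.001, 1.467]
contact_force: [-0.6, -0.6, -0.3]
opening: 0.0076
```

```bash
python3 look.py 9
```

```text
[0.53082418 0.0051874  0.15327752] [2.44266330e+00 8.36211917e-04 1.46681353e+00] [-0.59567749 -0.58057574 -0.28616806] [ 0.01495799  0.69392903 -0.06120687] 13.7833
[0.5310938  0.00483199 0.15301554]
```

View pics/wrist9.png

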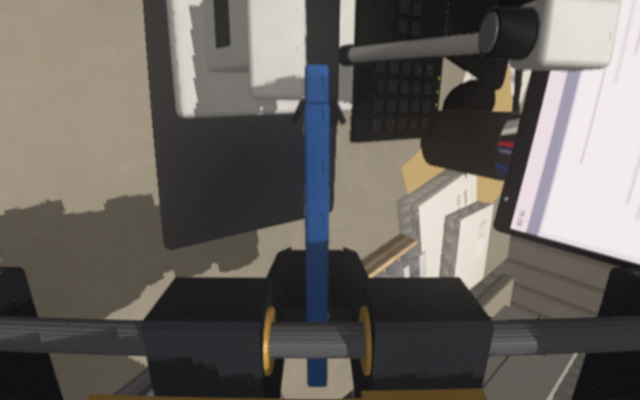

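View pics/wz9.png

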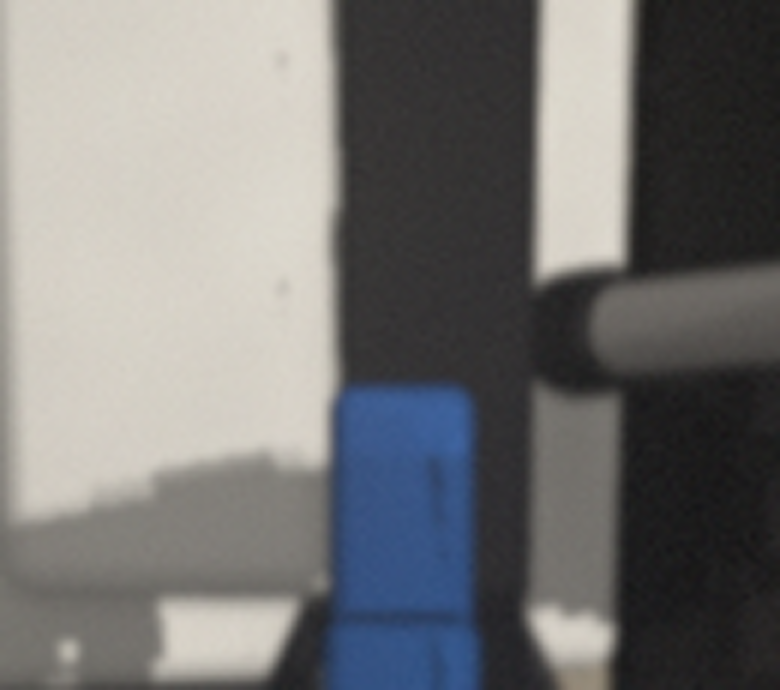

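```bash
python3 - <<'E'
from h import *
a=cv2.imread("pics/wrist9.png"); crop(a,275,80,90,55,8,"pics/l9.png")
E
```

```text
(no output)
```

View pics/l9.png

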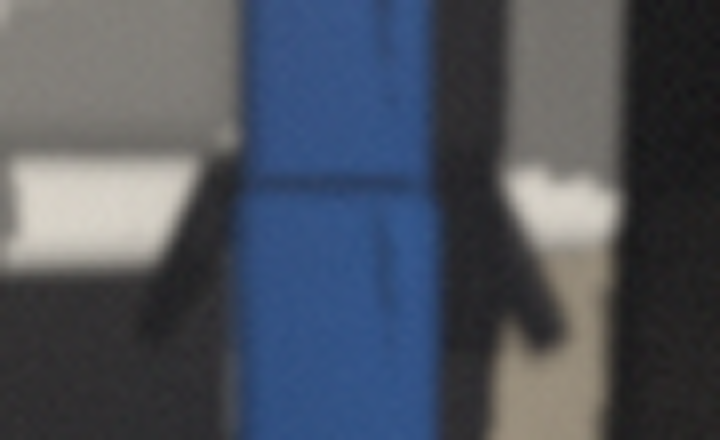

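```bash
python3 - <<'E'
from ov import *; from kin import slotframe
import pickle
from scipy.optimize import least_squares
np.set_printoptions(precision=4,suppress=True)
I8,o8=pickle.load(open("wrist8.pkl","rb"));I9,o9=pickle.load(open("wrist9.pkl","rb"))
L8,R8=(297.9,28.8),(354.3,29.3); L9,R9=(275+158/8-.5,80+328/8-.5),(275+548/8-.5,80+340/8-.5)
S0=np.array([.585,.0666,.092]);SF=slotframe(np.radians(-6))
for a,b in ((L8,L9),(R8,R9)):
    s=least_squares(lambda X:np.r_[proj(X,I8)[0]-a,proj(X,I9)[0]-b],[.56,.06,.12]); print(s.x,s.fun,"slot coords",SF.T@(s.x-S0))
# plate centre line in slot coords at both
for o in (o8,o9): print("plate origin in slot",SF.T@(plate_world([0,0,0],o)[0]-S0))
# check: camera of view predicted from tool pose
print(proj(plate_world([[.048,0,.044]],o8),I8),proj(plate_world([[.048,0,.044]],o9),I9))
E
```

```text
[0.5748 0.0624 0.09  ] [-1.7276  0.0103  2.6022 -0.0176] slot coords [-0.0053  0.0087  0.0047]
[0.5935 0.0601 0.1047] [ 3.4408  0.7549 -5.1666 -1.1401] slot coords [-0.0055 -0.0152  0.0038]
plate origin in slot [-0.0801  0.0005 -0.0014]
plate origin in slot [-0.0404 -0.003   0.0607]
[[317.653  103.0636]] [[317.5756 102.9468]]
```

```bash
python3 - <<'E'
from ov import *; from kin import slotframe
import pickle
from scipy.optimize import least_squares
np.set_printoptions(precision=5,suppress=True)
I8,o8=pickle.load(open("wrist8.pkl","rb"));I9,o9=pickle.load(open("wrist9.pkl","rb"))
L8,R8=(297.9,28.8),(354.3,29.3); L9,R9=(275+158/8-.5,80+328/8-.5),(275+548/8-.5,80+340/8-.5)
S0=np.array([.585,.0666,.092])
for yaw in (-5.7,-6,-6.3):
  SF=slotframe(np.radians(yaw))
  def f(v):
    x,y,w,zb,zt=v; W=lambda a:S0+SF@a
    return np.r_[proj(W([x,y+w,zb]),I8)[0]-L8,proj(W([x,y-w,zb]),I8)[0]-R8,proj(W([x,y+w,zt]),I9)[0]-L9,proj(W([x,y-w,zt]),I9)[0]-R9]
  s=least_squares(f,[-.005,0,.008,0,.045],x_scale=.01); C=np.linalg.inv(s.jac.T@s.jac); print(yaw,s.x,"sd/px",np.sqrt(np.diag(C)),s.fun)
  # with zt-zb fixed 44+2*1.5+? and x=-.005
E
```

```text
-5.7 [-0.00295 -0.00342  0.01199 -0.01094  0.03815] sd/px [0.00042 0.00023 0.00027 0.00287 0.00477] [ 0.57708  0.32983  0.39859 -0.24618 -0.65792  0.75559 -0.45685 -0.85214]
-6 [-0.00301 -0.00342  0.01194 -0.01028  0.03888] sd/px [0.00041 0.00023 0.00027 0.00279 0.00484] [ 0.59095  0.21068  0.41355 -0.12384 -0.67868  0.65404 -0.47068 -0.75423]
-6.3 [-0.00307 -0.00342  0.0119  -0.00961  0.03962] sd/px [0.00041 0.00023 0.00027 0.00271 0.00492] [ 0.60523  0.09157  0.42713 -0.00158 -0.69792  0.55248 -0.48492 -0.65622]
```

```bash
cat > ovl.py <<'E'
from ov import *; from kin import slotframe
import pickle,sys
def lines(f=.0065,zi=0,zo=.044):
    L=[]
    for s in (1,-1):
        L.append(([6,s*5.5,zi*1e3],[-5,s*(5.5+f*1e3),zi*1e3],[-5,s*(5.5+f*1e3),zo*1e3],[6,s*5.5,zo*1e3]))
    for a,b in ((-1.5,-1.5-f*1e3),(45.5,45.5+f*1e3)):
        L.append(([6,-5.5,a],[-5,-5.5,b],[-5,5.5,b],[6,5.5,a]))
    return [np.array(x)/1e3 for x in L]
def draw(img,x0,y0,w,h,s,I,S0,SF,name,extra=[]):
    c=cv2.resize(img[y0:y0+h,x0:x0+w],None,fx=s,fy=s,interpolation=cv2.INTER_CUBIC)
    cols=[(0,255,0),(0,255,255),(255,0,255),(0,128,255)]
    for l,col in zip(lines()+extra,cols+[(255,255,0)]*9):
        q=((proj(S0+l@SF.T,I)-[x0,y0]+.5)*s).astype(int); cv2.polylines(c,[q.reshape(-1,1,2)],True,col,1)
    cv2.imwrite(name,c); return c
if __name__=="__main__":
    dx,dy,dz=[float(v)/1e3 for v in sys.argv[1:4]]
    SF=slotframe(np.radians(-6)); S0=np.array([.585,.0666,.092])+SF@[dx,dy,dz]; print(S0)
    I8,_=pickle.load(open("wrist8.pkl","rb"));I9,_=pickle.load(open("wrist9.pkl","rb")); T=r.camera_info("top")
    key=[np.array([[52,-5.5,12],[52,-5.5,32]])/1e3]
    a=draw(cv2.imread("pics/wrist8.png"),270,0,100,65,6,I8,S0,SF,"pics/o8.png")
    b=draw(cv2.imread("pics/wrist9.png"),270,80,100,60,6,I9,S0,SF,"pics/o9.png")
    cv2.imwrite("pics/o89.png",np.vstack([a,b])[:600*2:1])
    ch=np.array([[-5,-5.5,0],[60,-5.5,0],[60,-5.5,44],[-5,-5.5,44]])/1e3
    draw(cv2.imread("pics/top8.png"),250,140,65,50,12,T,S0,SF,"pics/o8t.png",key+[ch])
E
python3 ovl.py 2 -3.4 -2.9
```

```text
[0.58965321 0.06812194 0.09196395]
```

View pics/o89.png

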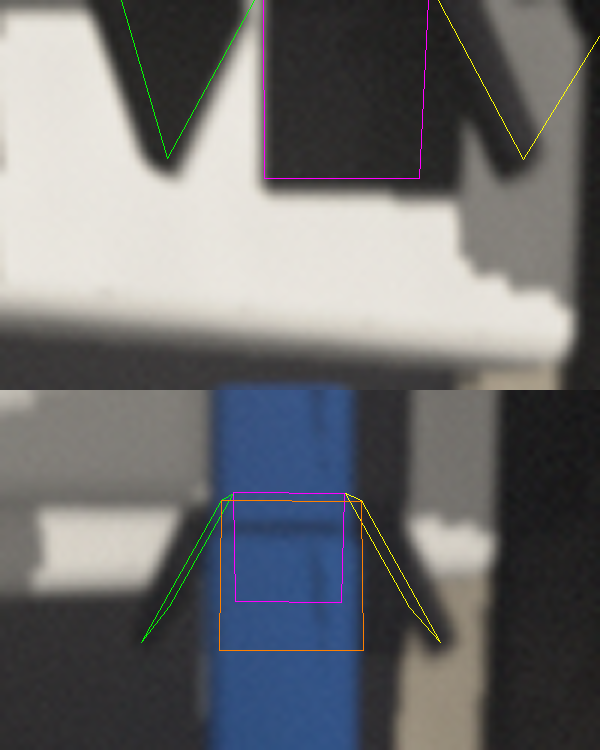

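View pics/o8t.png

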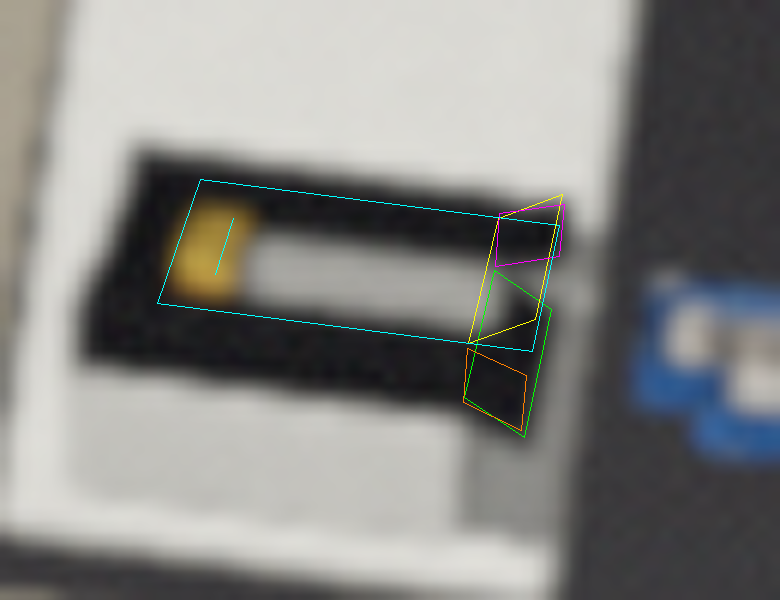

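Overlaying the mouth model fits both the top and wrist views. Judged against the plate in the same images, the TCP should sit about 10.7 mm up the slope from my reference. I'll back off, lower, then approach the mouth.

```bash
cat > g.py <<'E'
from tgt import *
import sys
SFx=slotframe(np.radians(-6)); S1=np.array([.585,.0666,.092])+SFx@[.002,-.0037,-.0034]
def state(n=1):
    o=r.get_obs(); R=Ro.from_euler("xyz",o["orientation"]).as_matrix()
    pl=SFx.T@(np.array(o["ee_pos"])-S1)-[-.0263,0,.0141]
    rv=Ro.from_matrix(R.T@toolR(SFx,"B")).as_rotvec()
    print("plate in slot (mm)",(pl*1e3).round(2),"tool shift still to home",np.round(np.array([-pl[0],pl[1],pl[2]])*1e3,2),"rot to go",rv.round(4))
    print("F slot axes",(SFx.T@o["contact_force"]).round(2),"tq",(SFx.T@o["wrist_torque"]).round(3),"clk",round(o["clock"],2),"open",round(o["opening"],4),"q",o["joints"].round(3))
if __name__=="__main__": state()
E
python3 g.py
```

```text
plate in slot (mm) [-42.76   0.6   66.35] tool shift still to home [42.76  0.6  66.35] rot to go [ 0.001  0.001 -0.   ]
F slot axes [0.11 1.59 0.18] tq [0.708 0.044 0.026] clk 14.18 open 0.0078 q [ 0.311  0.966 -0.966  2.546  2.253  1.259 -2.52 ]
```

```bash
python3 - <<'E'
from g import *
q=np.array(r.get_obs()["joints"])
def seg(q,off,z,n):
    p=S1+SFx@[-.0263+off,0,.0141+z]; c=cart(q,p,toolR(SFx,"B"),n); return simrun(q,c,n)
q=seg(q,-.08,.0664,5);q=seg(q,-.08,0,6);q=seg(q,0,0,12);seg(q,0.004,0,2)
E
```

```text
4 [ 0.414  0.96  -0.953  2.559  2.323  1.216 -2.475] speed 0.14 err 0.0 [ 0.528 -0.032  0.153]
5 [ 0.427  1.083 -0.894  2.441  2.413  1.209 -2.401] speed 0.13 err 0.0 [ 0.57  -0.037  0.103]
11 [ 0.241  1.092 -0.928  2.399  2.282  1.282 -2.466] speed 0.1 err 0.0 [0.578 0.043 0.103]
1 [ 0.232  1.093 -0.929  2.396  2.275  1.284 -2.468] speed 0.03 err 0.0 [0.579 0.047 0.103]
```

```bash
python3 - <<'E'
from g import *
q=np.array(r.get_obs()["joints"])
def seg(q,off,z,n):
    p=S1+SFx@[-.0263+off,0,.0141+z]; c=cart(q,p,toolR(SFx,"B"),n); print(c[0].round(4)); return simrun(q,c,n)
q=seg(q,-.0488,.0604,1);q=seg(q,-.069,.0584,3);q=seg(q,-.078,.05,1);q=seg(q,-.078,0,5)
E
```

```text
[-0.006  0.001  0.006  0.001  0.001 -0.   ]
0 [ 0.331  0.975 -0.959  2.538  2.274  1.25  -2.504] speed 0.13 err 0.0 [ 0.535 -0.002  0.149]
[-0.007  0.     0.001  0.     0.     0.   ]
2 [ 0.385  0.977 -0.95   2.543  2.315  1.23  -2.48 ] speed 0.12 err 0.0 [ 0.534 -0.022  0.147]
[-0.009 -0.     0.008 -0.    -0.     0.   ]
0 [ 0.412  0.993 -0.938  2.531  2.343  1.22  -2.46 ] speed 0.18 err 0.0 [ 0.538 -0.031  0.141]
[-0.    0.    0.01  0.    0.   -0.  ]
4 [ 0.422  1.082 -0.894  2.44   2.41   1.211 -2.404] speed 0.11 err 0.0 [ 0.57  -0.035  0.103]
```

Request:
drive_tool(commands="1 -0.006 0.0006 0.006 0.001 0.001 0;1 -0.007 0 0.001 0 0 0;1 -0.007 0 0.001 0 0 0;1 -0.006 0 0 0 0 0;1 -0.009 0 0.008 0 0 0;1 0 0 0.012 0 0 0;1 0 0 0.014 0 0 0;1 0 0 0.014 0 0 0;1 0 0 0.01 0 0 0;1 0 0 0 0 0 0;1 0 0 0 0 0 0")

```text
clock: 15.1
ee_pos: [0.5701, -0.034, 0.1024]
orientation: [2.444, -0.001, 1.466]
contact_force: [0.2, -0.0, -1.2]
opening: 0.0078
```

```bash
python3 g.py; python3 look.py 10; python3 g.py
```

```text
plate in slot (mm) [-77.3    0.35   0.01] tool shift still to home [77.3   0.35  0.01] rot to go [-0.001 -0.001 -0.001]
F slot axes [-0.02  0.59 -1.07] tq [0.64  0.049 0.017] clk 15.1 open 0.0078 q [ 0.422  1.084 -0.898  2.44   2.407  1.212 -2.403]
[ 0.57008285 -0.03399449  0.10236144] [ 2.44443266e+00 -1.00795443e-03  1.46605258e+00] [ 0.23614087 -0.04305619 -1.1988853 ] [ 0.01878146  0.64140337 -0.01904394] 15.1
[ 0.57016035 -0.03384322  0.10326453]
plate in slot (mm) [-77.14  -0.28   0.67] tool shift still to home [77.14 -0.28  0.67] rot to go [ 0.    -0.001  0.   ]
F slot axes [-0.03  0.35 -0.63] tq [0.687 0.03  0.008] clk 15.5 open 0.0074 q [ 0.422  1.082 -0.898  2.441  2.408  1.212 -2.402]
```

View pics/wz10.png

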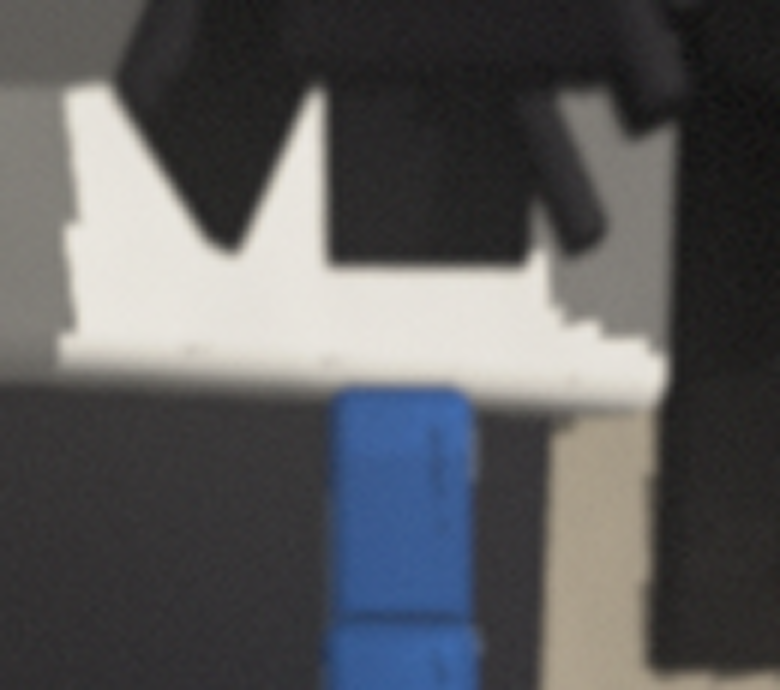

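View pics/t10.png

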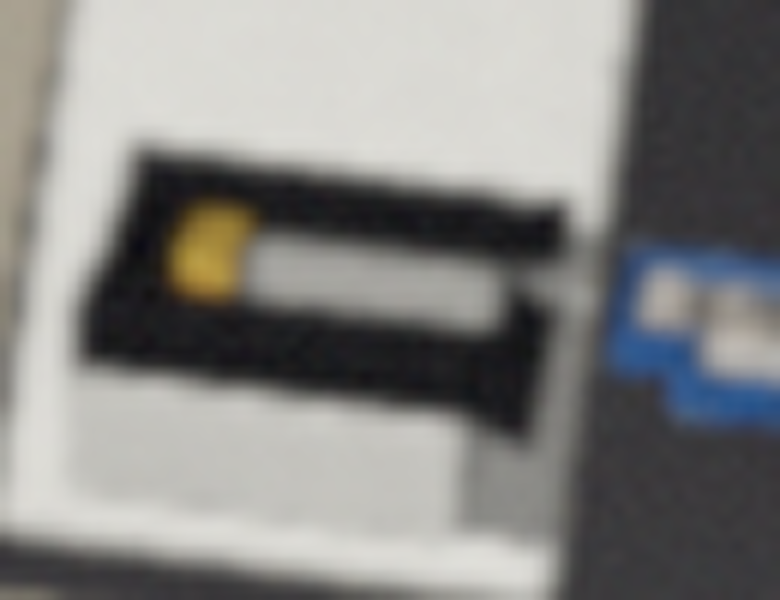

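```bash
cat > ov10.py <<'E'
from ovl import *
import sys
k=sys.argv[1]; dz=float(sys.argv[2])
SF=slotframe(np.radians(-6)); S=np.array([.585,.0666,.092])+SF@[.002,-.0037,dz]
T=r.camera_info("top"); x0,y0,w,h,s=270,145,62,44,12.5
img=cv2.imread(f"pics/top{k}.png"); c=cv2.resize(img[y0:y0+h,x0:x0+w],None,fx=s,fy=s,interpolation=cv2.INTER_CUBIC)
def pl(X,col):
    q=((proj(X,T)-[x0,y0]+.5)*s).astype(int); cv2.polylines(c,[q.reshape(-1,1,2)],False,col,1)
# plate outlines at its slot line, home shift -77 & full; lines extended along x
for y,z,col in ((-4,0,(0,255,0)),(-4,44,(0,255,255)),(4,44,(0,0,255)),(-4,32,(255,0,255))):
    pl(S+(np.array([[-60,y,z],[60,y,z]])/1e3)@SF.T,col)
for l in lines(): pl(S+np.vstack([l,l[:1]])@SF.T,(255,255,0))
cv2.imwrite(f"pics/ov10_{k}.png",c)
E
python3 ov10.py 10 -0.0034
```

View pics/ov10_10.png

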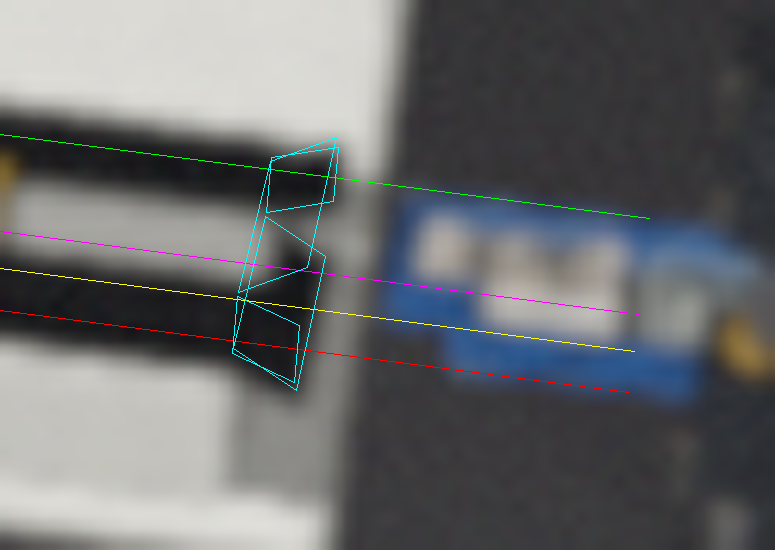

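The overlay shows both the slot and the plate about 10 px below the model by the same amount, so they line up to within about 1 mm. The wrist view agrees: flare mid-column 318 and plate at 317. I'll start the insertion and watch the forces.

Request:
drive_tool(commands="1 0.006 0.0003 0.0005 0 0 0;1 0.006 0 0 0 0 0;1 0.005 0 0 0 0 0;1 0.004 0 0 0 0 0;1 0.003 0 0 0 0 0;1 0 0 0 0 0 0")

```text
clock: 16.0
ee_pos: [0.5725, -0.0102, 0.1027]
orientation: [2.444, 0.001, 1.467]
contact_force: [-4.6, -1.4, 1.6]
opening: 0.0077
```

```bash
python3 g.py; python3 look.py 11
```

```text
plate in slot (mm) [-53.38   0.16   0.29] tool shift still to home [53.38  0.16  0.29] rot to go [-0.001  0.     0.001]
F slot axes [-1.9   2.37  4.01] tq [ 0.846 -0.147  0.14 ] clk 16.0 open 0.0077 q [ 0.363  1.086 -0.907  2.433  2.367  1.239 -2.425]
[ 0.57254688 -0.01020045  0.10269602] [2.44436955e+00 1.03887342e-03 1.46695712e+00] [-4.56857932 -1.43227797  1.55310468] [0.11109159 0.83875187 0.20142755] 16.0
[ 0.57278648 -0.00960815  0.10260642]
```

View pics/wz11.png

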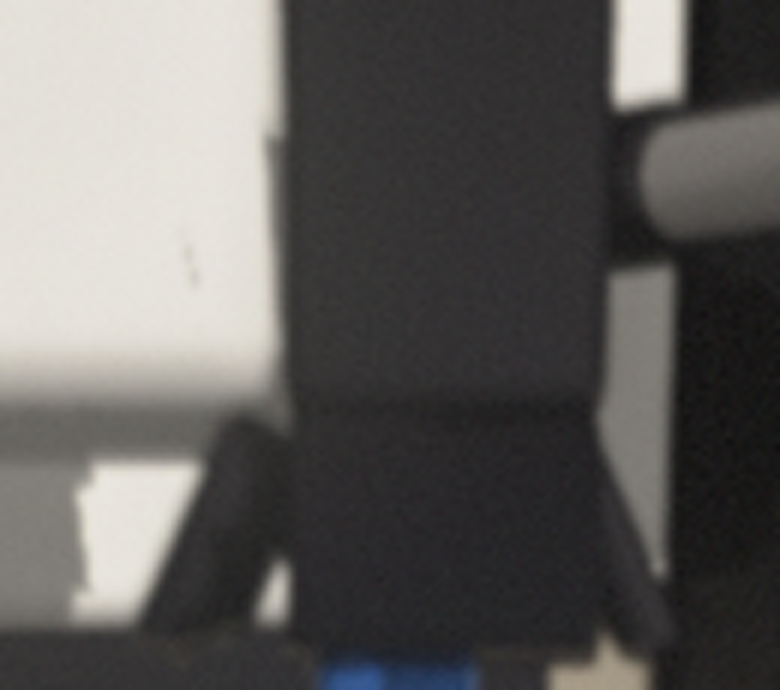

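View pics/t11.png

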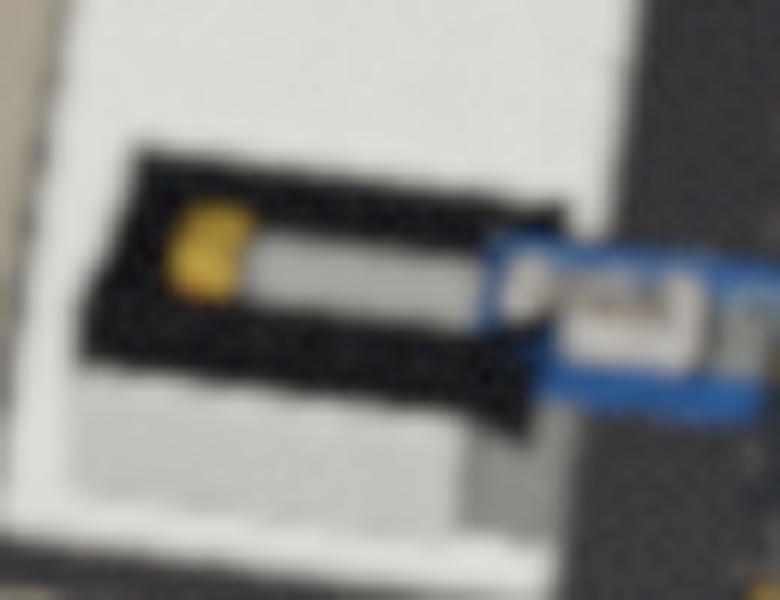

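Request:
drive_tool(commands="1 0 -0.0002 -0.001 0 0 0;1 0.002 0 0 0 0 0;1 0.002 0 0 0 0 0;1 0 0 0 0 0 0")

```text
clock: 16.73
ee_pos: [0.5734, -0.0063, 0.1036]
orientation: [2.442, -0.0, 1.466]
contact_force: [-3.2, -1.5, 1.6]
opening: 0.0075
```

```bash
python3 g.py
```

```text
plate in slot (mm) [-49.38  -0.75   0.75] tool shift still to home [49.38 -0.75  0.75] rot to go [ 0.001  0.    -0.001]
F slot axes [-1.85  1.31  3.21] tq [0.756 0.25  0.016] clk 16.73 open 0.0075 q [ 0.354  1.086 -0.91   2.431  2.36   1.244 -2.43 ]
```

Request:
drive_tool(commands="1 0 -0.0001 -0.0008 0 0 0;1 0.004 0 0 0 0 0;1 0.004 0 0 0 0 0;1 0 0 0 0 0 0")

```text
clock: 17.07
ee_pos: [0.5739, 0.0036, 0.1042]
orientation: [2.442, -0.002, 1.468]
contact_force: [0.0, 0.3, -1.5]
opening: 0.0078
```

```bash
python3 g.py
```

```text
plate in slot (mm) [-39.54  -0.75   1.47] tool shift still to home [39.54 -0.75  1.47] rot to go [ 0.001 -0.003 -0.   ]
F slot axes [ 0.29  0.96 -1.12] tq [0.651 0.02  0.037] clk 17.07 open 0.0078 q [ 0.334  1.086 -0.916  2.428  2.347  1.251 -2.438]
```

Request:
drive_tool(commands="1 0.005 0 0 0 0 0;1 0.006 0 0 0 0 0;1 0.006 0 0 0 0 0;1 0.005 0 0 0 0 0;1 0.003 0 0 0 0 0;1 0 0 0 0 0 0")

```text
clock: 17.57
ee_pos: [0.576, 0.0282, 0.1041]
orientation: [2.443, -0.002, 1.468]
contact_force: [-0.3, -0.5, -1.6]
opening: 0.0083
```

```bash
python3 g.py
```

```text
plate in slot (mm) [-14.83  -0.27   1.74] tool shift still to home [14.83 -0.27  1.74] rot to go [ 0.    -0.003  0.001]
F slot axes [-0.56  1.22 -1.04] tq [0.716 0.029 0.034] clk 17.57 open 0.0083 q [ 0.276  1.089 -0.925  2.414  2.305  1.272 -2.457]
```

Running free inside the slot. Now into the spring, in steps.

Request:
drive_tool(commands="1 0.004 0 0 0 0 0;1 0.003 0 0 0 0 0;1 0.002 0 0 0 0 0;1 0 0 0 0 0 0")

```text
clock: 17.9
ee_pos: [0.5765, 0.0348, 0.1038]
orientation: [2.444, 0.001, 1.465]
contact_force: [-1.1, -4.3, -0.1]
opening: 0.0079
```

```bash
python3 g.py
```

```text
plate in slot (mm) [-8.21  0.03  1.62] tool shift still to home [8.21 0.03 1.62] rot to go [-0.     0.002  0.   ]
F slot axes [-4.43  0.56  0.38] tq [ 0.611  0.695 -0.011] clk 17.9 open 0.0079 q [ 0.258  1.089 -0.927  2.408  2.29   1.279 -2.462]
```

Request:
drive_tool(commands="1 0.002 0 0 0 0 0;1 0.002 0 0 0 0 0;1 0.001 0 0 0 0 0;1 0 0 0 0 0 0")

```text
clock: 18.23
ee_pos: [0.5771, 0.0398, 0.1038]
orientation: [2.444, 0.001, 1.465]
contact_force: [-1.7, -5.0, -0.5]
opening: 0.0077
```

```bash
python3 g.py;python3 look.py 12
```

```text
plate in slot (mm) [-3.19  0.01  1.6 ] tool shift still to home [3.19 0.01 1.6 ] rot to go [-0.     0.001 -0.   ]
F slot axes [-5.17  1.22  0.37] tq [ 0.693  1.122 -0.039] clk 18.23 open 0.0077 q [ 0.247  1.09  -0.929  2.404  2.282  1.282 -2.465]
[0.57707641 0.03979346 0.10379604] [2.44370978e+00 1.00650433e-03 1.46508852e+00] [-1.71194309 -5.02004476 -0.49955084] [-0.75736503  0.77641138 -0.75128973] 18.2333
[0.57702701 0.03955283 0.1037806 ]
```

View pics/t12.png

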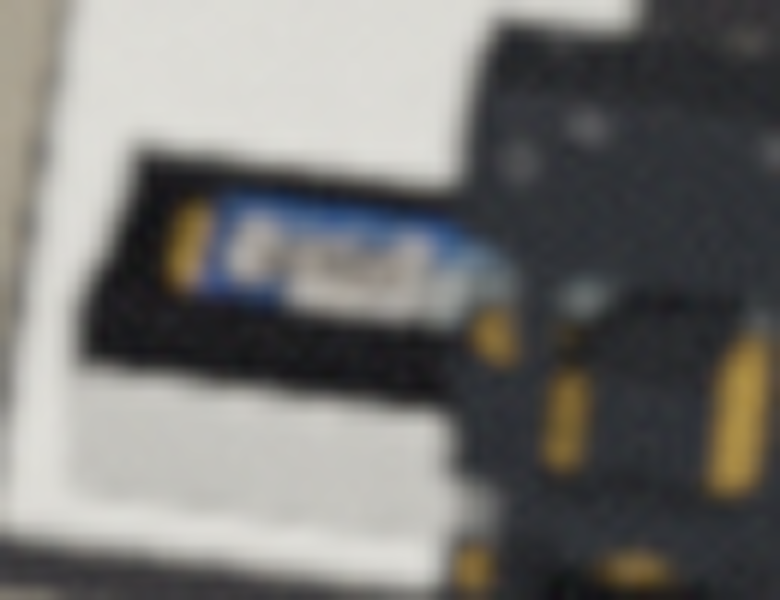

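View pics/wrist12.png

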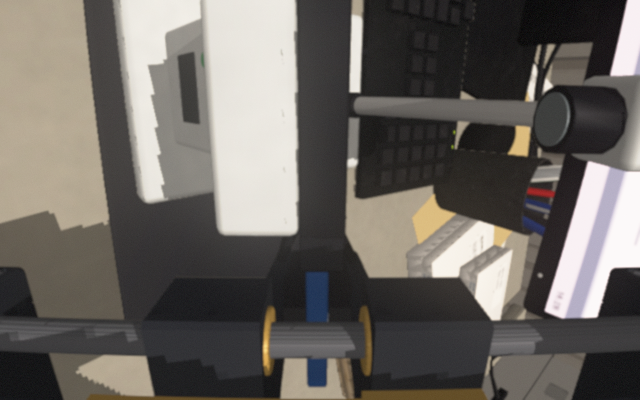

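Request:
drive_tool(commands="1 0.001 0 0 0 0 0;1 0.001 0 0 0 0 0;1 0 0 0 0 0 0;1 0 0 0 0 0 0")

```text
clock: 18.97
ee_pos: [0.5772, 0.0413, 0.1037]
orientation: [2.444, 0.002, 1.465]
contact_force: [-2.0, -5.8, 0.7]
opening: 0.0072
```

```bash
python3 g.py
```

```text
plate in slot (mm) [-1.68  0.06  1.59] tool shift still to home [1.68 0.06 1.59] rot to go [-0.     0.002 -0.   ]
F slot axes [-5.96  0.6   1.42] tq [0.583 1.18  0.02 ] clk 18.97 open 0.0072 q [ 0.243  1.09  -0.929  2.403  2.278  1.283 -2.466]
```

Request:
drive_tool(commands="1 0.001 0 0 0 0 0;1 0.001 0 0 0 0 0;1 0 0 0 0 0 0;1 0 0 0 0 0 0")

```text
clock: 19.3
ee_pos: [0.5771, 0.0414, 0.1036]
orientation: [2.444, 0.004, 1.462]
contact_force: [-2.9, -8.7, 1.9]
opening: 0.0079
```

```bash
python3 g.py
```

```text
plate in slot (mm) [-1.57  0.21  1.53] tool shift still to home [1.57 0.21 1.53] rot to go [-0.     0.006 -0.   ]
F slot axes [-8.95  0.31  2.7 ] tq [ 0.554  1.737 -0.066] clk 19.3 open 0.0079 q [ 0.239  1.09  -0.928  2.402  2.274  1.286 -2.468]
```

Request:
drive_tool(commands="1 0.001 0 0 0 0 0;1 0 0 0 0 0 0;1 0 0 0 0 0 0")

```text
clock: 19.55
ee_pos: [0.5771, 0.0415, 0.1036]
orientation: [2.444, 0.006, 1.461]
contact_force: [-3.5, -10.9, 2.6]
opening: 0.0073
```

```bash
python3 g.py; python3 look.py 13; python3 g.py; python3 - <<'E'
from h import *
a=r.read_camera("scene")[:,:,::-1]; cv2.imwrite("pics/scene13.png",a)
A=cv2.imread("pics/top12.png")[150:180,260:300];B=cv2.imread("pics/top13.png")[150:180,260:300];C=cv2.imread("pics/top8.png")[150:180,260:300]
cv2.imwrite("pics/cmp.png",np.vstack([cv2.resize(x,None,fx=16,fy=6.5,interpolation=cv2.INTER_CUBIC) for x in (C,A,B)]))
E
```

```text
plate in slot (mm) [-1.51  0.23  1.52] tool shift still to home [1.51 0.23 1.52] rot to go [-0.     0.008 -0.   ]
F slot axes [-11.19   0.1    3.46] tq [ 0.474  2.075 -0.039] clk 19.55 open 0.0073 q [ 0.237  1.09  -0.928  2.402  2.272  1.287 -2.468]
[0.57713617 0.04147013 0.10359418] [2.44375017 0.00589714 1.46067067] [ -3.45299584 -10.89058924   2.58425744] [-1.50646638  0.63487374 -1.36418475] 19.55
[0.57709542 0.04145182 0.10356085]
plate in slot (mm) [-1.54  0.28  1.52] tool shift still to home [1.54 0.28 1.52] rot to go [-0.     0.008 -0.   ]
F slot axes [-10.76  -0.17   3.31] tq [0.541 2.063 0.014] clk 19.95 open 0.0074 q [ 0.237  1.09  -0.928  2.402  2.272  1.287 -2.468]
```

View pics/cmp.png

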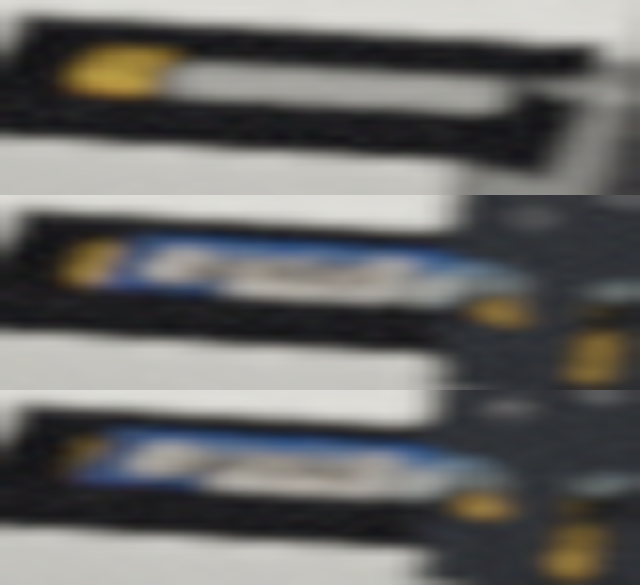

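View pics/scene13.png

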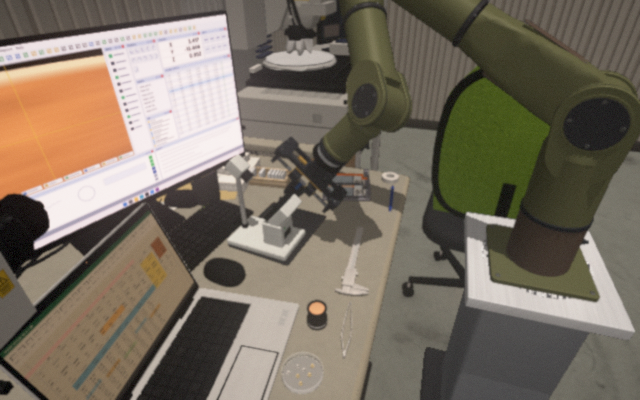

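The stop is hard: the reading was 6 N at the last free position, matching the spring's force at home. The last 3 mm of commanded push only raised the force to about 11 N, with no further travel. The label is face up, and the brass stop is almost fully covered in the last top image. Handing in.

```bash
python3 - <<'E'
from plant import r
print(r.finish_job()); o=r.get_obs(); print(o["clock"],o["contact_force"],o["opening"])
E
```

```text
the job is handed in; nothing more can be done
None
the job is handed in; nothing more can be done
```

The blue plate is in the reader, notched and labelled end first with the label face up. It is held in the gripper (40 N grip) and pressed against the stop at about 11 N. I handed the job in at about 20 s of the 42 s allowed.

**Evidence that it is home:**
- The push read 6.0 N at the last point where the plate still moved, which is the spring's force at home.
- The last 3 mm of commanded push gave almost no travel (about 0.2 mm) and raised the force to about 11 N.
- In the last top view the brass stop is almost fully covered by the plate, and the label is visible in the window.
- Force and pose were steady over the last 0.4 s before hand-in. I could not read the state after that.

**Checks that disagreed or are weaker:**
- **Plate position:** my camera-based estimate put the plate 1.5 mm short of home and 1.5 mm off up the slope. That is about the size of the calibration error, so I trusted the force reading instead.
- **Brass travel:** judged from pixels it came out at about 11–12 mm, against the 8 mm possible. I put this down to blur and the plate covering part of the brass.
- **Camera agreement:** the wrist view and the top and scene views placed the plate about 2.5 mm apart along the slope. I lined it up using plate and slot in the same image, then corrected by feel after a light touch of about 4 N at the mouth.
- **Wrist limit:** the first tilt stopped short near a wrist singularity, so I took a detour with the arm. No joint limit was passed in the readings I took.

In the last scene view I saw nothing knocked over or out of place. The gripper partly hides the rack there, so the other two plates were last seen clearly earlier in the job, just after the blue one was lifted out.

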